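# Reload the wood-turner's collet and lay out the cut blanks

### The arm

A 7-joint arm with a two-finger parallel gripper is mounted at the origin on the work surface. World frame = base frame: x ahead of the robot, y to its left, z up, the work surface at z = 0. Lengths are in m, angles in rad, forces in N, time in s.
With the tool pointing down it reaches from about 0.4 to 0.875 m from the base axis. Payload 19.3 kg.
Tool frame: the origin (TCP) lies midway between the tips of the shut fingers; the grasp point (between the pads) lies 19 mm behind it; x points along the fingers, y is the direction in which the jaws open and shut, and the axes are right-handed (so a half turn about x gives the same grasp; the last joint's range is limited). The gripper opens to 85 mm and grips with 20 to 120 N. Pads are 22 mm wide; open, the fingers measure 114 mm over their backs; the gripper's body (76 mm by 85 mm) begins 54 mm behind the grasp point. The pads swing forward as they close: fully open they stand 13 mm farther back than shut.
Start: joints at [1.053, 0.521, -0.036, 1.599, 0.021, 1.021, -0.113], TCP at [0.271, -0.563, 0.193] pointing down, gripper open.
Joint ranges: [-2.91, 2.91], [-0.3, 2.13], [-1.5, 1.42], [0.17, 2.43], [-1.26, 4.41], [0.16, 1.93], [-2.52, 2.52]. Speed limits (rad/s): [1.89, 1.89, 2.39, 2.39, 3.01, 3.01, 3.01].

### API

Orientations are given as [roll, pitch, yaw] about the fixed x, y, z axes, in that order (R = Rz(yaw) Ry(pitch) Rx(roll)).
In Python, from workcell import bot gives the robot as it stands. The module is installed in compiled form; this text tells all that it offers.
- The arm moves only by the tool servo_tool, never from a script. Its argument "targets" is a list of rows, each an object of numbers: "x", "y", "z": the shift along the tool's x, y, z as a fraction of full scale; "wx", "wy", "wz": the turn, a rotation vector about the tool's x, y, z as a fraction of full scale. A call has 1 to 12 rows; each row is the pose to reach, as a shift and turn from the pose measured when the call began, along the tool's axes at that moment, turning the shorter way round; what a row does not reach only later rows make up. Full scale, the value 1, is 40 cm for a shift and 360 degrees for a turn. A row lasts 1/8 s, in which the tool goes at most 62.5 mm and 10.7 degrees, less where a joint would pass 70% of its speed; a pose out of reach is approached as far as the arm can. A call with a number of a shift or a turn outside -1 to 1 is refused whole. A call with a gripper value outside its range is refused whole. "grip" is the gripper command: -1 is shut, 1 is fully open, values between are in proportion, set as the call begins (left out, the last holds). The fingers move at their own pace and stop on an object; "squeeze" is the grip in N (left out, the last holds). Time passes only in rows, so rows that repeat a pose let the fingers close. It gives the time, the measured TCP pose, the force and the opening at its end, in the units of the state.
- bot.observe(): the state, without advancing time (a new reading comes with each control period).
- bot.grab_frame(name): name is "scene" or "top"; returns (picture, depth): 420x560x3 uint8, red, green, blue; 420x560 float32, m along the optical axis (not along the pixel's ray), 0 where there is no reading.
- bot.get_calibration(name): a dict with "intrinsics" (3x3 intrinsics, pixels), "R" (3x3) and "t" (3): a world point X has camera coordinates R X + t. Camera axes: x right, y down, z forward; pixel columns grow to the right and rows downward; lengths in m; the calibration is good to about 2 mm. A picture is of the moment at which its call begins. get_calibration takes no time and is no camera call.
- bot.job_done(): hands the job in, once; it reports no verdict.
Trained networks look in the newest picture that a camera, given by its name, has taken for a name from the list of things; names that differ only in an ending like _2 or _b are one class to them, and where a whole thing is asked for, a point or a joint stands for the part that bears it (a point fixed in the world has none). Each returns a list of dicts, best first, with "confidence" (0 to 1); they miss things now and then, are a little off and sometimes report something else, mostly with a low value. They report only what shows in the picture. A call takes as long as a camera call. They do not tell look-alikes from the thing itself.
- bot.trace(camera, target): "mask" (420x560 bool, what is visible of it) and "pixel" ([column, row] in pixels, amid what is visible of it).
The state is a dict: "clock": time; "qpos": joint angles; "qd": joint speeds; "joint_efforts": joint torques, N m; "position": TCP position; "tool_rot": TCP orientation; "force": force on the tool from outside, world axes, zero at the start; "moment": the same for the moment, N m; "grip_width": finger opening in m.
Only numpy, scipy, OpenCV 4.12 (cv2) and the standard library are available. Lean on these libraries where they do the work, as an engineer would, in place of code of your own. Each camera call takes 0.05 s, during which the arm holds its last target. There are 200 camera calls.

### The job

Change the stock over: swing the collet lever open, take out the spent stub and put it in the offcut box, feed the long new bar into the collet until it is fully home against the depth stop, then swing the lever fully closed on it. Lay the short cut blanks from the bench on the tray, lying flat and lengthwise, each inside an outline of its own; leave the pliers and the sanding block where they are.

Things in the scene. Friction and masses are not known exactly. Their poses are not given: they have to be found in the camera images.
- mouth (a point): centre of the collet mouth on the blue cast head (screwed down), 52 mm above the bench: a square hole 24 mm wide and high with bevelled edges, in an upright plate 14 mm thick and 72 mm wide. Its y axis points level into the collet (feed direction), z up, x across. Nothing of it stands over 32 mm above this axis; its foot, 22 mm high and 100 mm wide, runs from 40 mm before to 170 mm beyond the mouth plane
- rest (a point): middle of the open channel rest just before the mouth, on the mouth's axis, 20 mm out from the mouth plane; the rest runs from 4 to 36 mm out. Its level floor carries a bar on the mouth's axis, between flared sides (23 mm apart at the bottom, 45 degree flare): lower the bar in from above, then slide it in. A gripper may hold the bar anywhere more than 36 mm out
- stop (a point): face of the depth stop, on the mouth's axis 72 mm beyond the mouth plane: a steel plate across the bar's path. Between mouth and stop are the two steel collet jaws, open to view from above; they part along x as the lever opens (3.3 mm clear each side of a bar when fully open) and squeeze it lightly when shut
- bar_c (a point): centre of the new bar: square bare wood with bevelled corners, 180 mm long, 20 mm across the flats, about 50 g, lying on the bench; its x axis runs along its length and its two ends are alike. Fully home, its end touches the stop and its centre lies 18 mm out from the mouth plane
- stub_c (a point): centre of the spent stub: square bare wood with bevelled corners, 135 mm long, 20 mm across the flats, about 40 g; x along its length. At the start it is clamped in the collet, end against the stop, so that it sticks out 63 mm from the mouth (its centre lies about 5 mm out)
- lever (a joint): collet lever, rad: 0 is closed (jaws shut on the bar), 1.3 is fully open. It swings level about a vertical axis, clockwise seen from above as it opens; stays where it is left; friction about 2 N at the handle
- lever_hinge (a point): point on the lever's vertical pivot axis
- lever_grip (a point): grip point on the lever's upright black handle, a round post 16 mm thick, 90 mm from the pivot; the post stands up from the lever's flat arm, its top 18 mm above this point, arm's top face 27 mm below it. Closed, the arm points to the head's -x side (the mouth's -x), open it has swung towards the mouth's +y
- offcuts_in (a point): centre of the inner floor of the plywood offcut box (inside 88 mm along x, 168 mm along y, walls 6 mm thick, its rim 45 mm above the bench); screwed down
- cell0 (a point): centre, on the tray's floor (6 mm above the bench), of one of six dark-inlaid outlines on the plywood tray, 64 mm long (x) by 34 mm wide (y) inside; they stand in two rows of three, 57 mm apart across y and 78 mm apart along x. The tray is screwed down and its rim is 11 mm above the bench
- cell1 (a point): centre, on the tray's floor (6 mm above the bench), of one of six dark-inlaid outlines on the plywood tray, 64 mm long (x) by 34 mm wide (y) inside; they stand in two rows of three, 57 mm apart across y and 78 mm apart along x. The tray is screwed down and its rim is 11 mm above the bench
- cell2 (a point): centre, on the tray's floor (6 mm above the bench), of one of six dark-inlaid outlines on the plywood tray, 64 mm long (x) by 34 mm wide (y) inside; they stand in two rows of three, 57 mm apart across y and 78 mm apart along x. The tray is screwed down and its rim is 11 mm above the bench
- cell3 (a point): centre, on the tray's floor (6 mm above the bench), of one of six dark-inlaid outlines on the plywood tray, 64 mm long (x) by 34 mm wide (y) inside; they stand in two rows of three, 57 mm apart across y and 78 mm apart along x. The tray is screwed down and its rim is 11 mm above the bench
- cell4 (a point): centre, on the tray's floor (6 mm above the bench), of one of six dark-inlaid outlines on the plywood tray, 64 mm long (x) by 34 mm wide (y) inside; they stand in two rows of three, 57 mm apart across y and 78 mm apart along x. The tray is screwed down and its rim is 11 mm above the bench
- cell5 (a point): centre, on the tray's floor (6 mm above the bench), of one of six dark-inlaid outlines on the plywood tray, 64 mm long (x) by 34 mm wide (y) inside; they stand in two rows of three, 57 mm apart across y and 78 mm apart along x. The tray is screwed down and its rim is 11 mm above the bench
- blank0_c (a point): the centre of a loose cut blank, one of up to five alike (any of them may be absent): a square bare-wood piece with bevelled corners, 50 mm long and 20 mm across the flats, about 20 g, lying on the bench; its x axis runs along its length (it may lie rolled onto any flat)
- blank1_c (a point): the centre of a loose cut blank, one of up to five alike (any of them may be absent): a square bare-wood piece with bevelled corners, 50 mm long and 20 mm across the flats, about 20 g, lying on the bench; its x axis runs along its length (it may lie rolled onto any flat)
- blank2_c (a point): the centre of a loose cut blank, one of up to five alike (any of them may be absent): a square bare-wood piece with bevelled corners, 50 mm long and 20 mm across the flats, about 20 g, lying on the bench; its x axis runs along its length (it may lie rolled onto any flat)
- blank3_c (a point): the centre of a loose cut blank, one of up to five alike (any of them may be absent): a square bare-wood piece with bevelled corners, 50 mm long and 20 mm across the flats, about 20 g, lying on the bench; its x axis runs along its length (it may lie rolled onto any flat)
- blank4_c (a point): the centre of a loose cut blank, one of up to five alike (any of them may be absent): a square bare-wood piece with bevelled corners, 50 mm long and 20 mm across the flats, about 20 g, lying on the bench; its x axis runs along its length (it may lie rolled onto any flat)
- pliers: blue-handled pliers, a bystander
- sander: cork sanding block, a bystander
There are look-alikes about, which are no part of the job. Leave any orange, pink or red look-alike of the part that bears bar_c alone.

How it is judged:
On the way, in this order (a step that is already met when the one before it is completed fails the run):
1. the collet lever is swung open (beyond 1.0 rad) (value of joint lever above 1 rad), for 0.2 s.
2. the spent stub lies in the offcut box (x of stub_c in the frame of offcuts_in between -0.046 and 0.046 m and y of stub_c in the frame of offcuts_in between -0.086 and 0.086 m and z of stub_c in the frame of offcuts_in between -0.002 and 0.04 m), for 0.2 s.
3. the new bar is home against the stop (centre within 4 mm of its home place along the feed, on the axis) with the lever still open (y of bar_c in the frame of mouth between -0.022 and -0.013 m and x of bar_c in the frame of mouth between -0.005 and 0.005 m and z of bar_c in the frame of mouth between -0.005 and 0.005 m and angle between the x axis of bar_c and the y axis of mouth, either way round below 0.08 rad and value of joint lever above 0.5 rad), for 0.2 s.
4. the lever is closed on the bar (below 0.15 rad) with the bar still home (y of bar_c in the frame of mouth between -0.022 and -0.013 m and x of bar_c in the frame of mouth between -0.005 and 0.005 m and z of bar_c in the frame of mouth between -0.005 and 0.005 m and angle between the x axis of bar_c and the y axis of mouth, either way round below 0.08 rad and value of joint lever below 0.15 rad), for 0.2 s.
At the end, for the whole second after the job is handed in: bar within 4 mm of home along the feed, 5 mm of the axis, 0.08 rad; lever below 0.15 rad; stub in the offcut box; every blank present flat on the tray, its centre within 10 mm (along each side) of an outline's centre and 0.3 rad of its length; all at rest (all of step 2 and all of step 4 and ((x of blank0_c in the frame of cell0 between -0.01 and 0.01 m and y of blank0_c in the frame of cell0 between -0.01 and 0.01 m and z of blank0_c in the frame of cell0 between 0.004 and 0.016 m and angle between the x axis of blank0_c and the x axis of cell0, either way round below 0.3 rad) or (x of blank0_c in the frame of cell1 between -0.01 and 0.01 m and y of blank0_c in the frame of cell1 between -0.01 and 0.01 m and z of blank0_c in the frame of cell1 between 0.004 and 0.016 m and angle between the x axis of blank0_c and the x axis of cell1, either way round below 0.3 rad) or (x of blank0_c in the frame of cell2 between -0.01 and 0.01 m and y of blank0_c in the frame of cell2 between -0.01 and 0.01 m and z of blank0_c in the frame of cell2 between 0.004 and 0.016 m and angle between the x axis of blank0_c and the x axis of cell2, either way round below 0.3 rad) or (x of blank0_c in the frame of cell3 between -0.01 and 0.01 m and y of blank0_c in the frame of cell3 between -0.01 and 0.01 m and z of blank0_c in the frame of cell3 between 0.004 and 0.016 m and angle between the x axis of blank0_c and the x axis of cell3, either way round below 0.3 rad) or (x of blank0_c in the frame of cell4 between -0.01 and 0.01 m and y of blank0_c in the frame of cell4 between -0.01 and 0.01 m and z of blank0_c in the frame of cell4 between 0.004 and 0.016 m and angle between the x axis of blank0_c and the x axis of cell4, either way round below 0.3 rad) or (x of blank0_c in the frame of cell5 between -0.01 and 0.01 m and y of blank0_c in the frame of cell5 between -0.01 and 0.01 m and z of blank0_c in the frame of cell5 between 0.004 and 0.016 m and angle between the x axis of blank0_c and the x axis of cell5, either way round below 0.3 rad)) and ((x of blank1_c in the frame of cell0 between -0.01 and 0.01 m and y of blank1_c in the frame of cell0 between -0.01 and 0.01 m and z of blank1_c in the frame of cell0 between 0.004 and 0.016 m and angle between the x axis of blank1_c and the x axis of cell0, either way round below 0.3 rad) or (x of blank1_c in the frame of cell1 between -0.01 and 0.01 m and y of blank1_c in the frame of cell1 between -0.01 and 0.01 m and z of blank1_c in the frame of cell1 between 0.004 and 0.016 m and angle between the x axis of blank1_c and the x axis of cell1, either way round below 0.3 rad) or (x of blank1_c in the frame of cell2 between -0.01 and 0.01 m and y of blank1_c in the frame of cell2 between -0.01 and 0.01 m and z of blank1_c in the frame of cell2 between 0.004 and 0.016 m and angle between the x axis of blank1_c and the x axis of cell2, either way round below 0.3 rad) or (x of blank1_c in the frame of cell3 between -0.01 and 0.01 m and y of blank1_c in the frame of cell3 between -0.01 and 0.01 m and z of blank1_c in the frame of cell3 between 0.004 and 0.016 m and angle between the x axis of blank1_c and the x axis of cell3, either way round below 0.3 rad) or (x of blank1_c in the frame of cell4 between -0.01 and 0.01 m and y of blank1_c in the frame of cell4 between -0.01 and 0.01 m and z of blank1_c in the frame of cell4 between 0.004 and 0.016 m and angle between the x axis of blank1_c and the x axis of cell4, either way round below 0.3 rad) or (x of blank1_c in the frame of cell5 between -0.01 and 0.01 m and y of blank1_c in the frame of cell5 between -0.01 and 0.01 m and z of blank1_c in the frame of cell5 between 0.004 and 0.016 m and angle between the x axis of blank1_c and the x axis of cell5, either way round below 0.3 rad)) and ((x of blank2_c in the frame of cell0 between -0.01 and 0.01 m and y of blank2_c in the frame of cell0 between -0.01 and 0.01 m and z of blank2_c in the frame of cell0 between 0.004 and 0.016 m and angle between the x axis of blank2_c and the x axis of cell0, either way round below 0.3 rad) or (x of blank2_c in the frame of cell1 between -0.01 and 0.01 m and y of blank2_c in the frame of cell1 between -0.01 and 0.01 m and z of blank2_c in the frame of cell1 between 0.004 and 0.016 m and angle between the x axis of blank2_c and the x axis of cell1, either way round below 0.3 rad) or (x of blank2_c in the frame of cell2 between -0.01 and 0.01 m and y of blank2_c in the frame of cell2 between -0.01 and 0.01 m and z of blank2_c in the frame of cell2 between 0.004 and 0.016 m and angle between the x axis of blank2_c and the x axis of cell2, either way round below 0.3 rad) or (x of blank2_c in the frame of cell3 between -0.01 and 0.01 m and y of blank2_c in the frame of cell3 between -0.01 and 0.01 m and z of blank2_c in the frame of cell3 between 0.004 and 0.016 m and angle between the x axis of blank2_c and the x axis of cell3, either way round below 0.3 rad) or (x of blank2_c in the frame of cell4 between -0.01 and 0.01 m and y of blank2_c in the frame of cell4 between -0.01 and 0.01 m and z of blank2_c in the frame of cell4 between 0.004 and 0.016 m and angle between the x axis of blank2_c and the x axis of cell4, either way round below 0.3 rad) or (x of blank2_c in the frame of cell5 between -0.01 and 0.01 m and y of blank2_c in the frame of cell5 between -0.01 and 0.01 m and z of blank2_c in the frame of cell5 between 0.004 and 0.016 m and angle between the x axis of blank2_c and the x axis of cell5, either way round below 0.3 rad)) and ((x of blank3_c in the frame of cell0 between -0.01 and 0.01 m and y of blank3_c in the frame of cell0 between -0.01 and 0.01 m and z of blank3_c in the frame of cell0 between 0.004 and 0.016 m and angle between the x axis of blank3_c and the x axis of cell0, either way round below 0.3 rad) or (x of blank3_c in the frame of cell1 between -0.01 and 0.01 m and y of blank3_c in the frame of cell1 between -0.01 and 0.01 m and z of blank3_c in the frame of cell1 between 0.004 and 0.016 m and angle between the x axis of blank3_c and the x axis of cell1, either way round below 0.3 rad) or (x of blank3_c in the frame of cell2 between -0.01 and 0.01 m and y of blank3_c in the frame of cell2 between -0.01 and 0.01 m and z of blank3_c in the frame of cell2 between 0.004 and 0.016 m and angle between the x axis of blank3_c and the x axis of cell2, either way round below 0.3 rad) or (x of blank3_c in the frame of cell3 between -0.01 and 0.01 m and y of blank3_c in the frame of cell3 between -0.01 and 0.01 m and z of blank3_c in the frame of cell3 between 0.004 and 0.016 m and angle between the x axis of blank3_c and the x axis of cell3, either way round below 0.3 rad) or (x of blank3_c in the frame of cell4 between -0.01 and 0.01 m and y of blank3_c in the frame of cell4 between -0.01 and 0.01 m and z of blank3_c in the frame of cell4 between 0.004 and 0.016 m and angle between the x axis of blank3_c and the x axis of cell4, either way round below 0.3 rad) or (x of blank3_c in the frame of cell5 between -0.01 and 0.01 m and y of blank3_c in the frame of cell5 between -0.01 and 0.01 m and z of blank3_c in the frame of cell5 between 0.004 and 0.016 m and angle between the x axis of blank3_c and the x axis of cell5, either way round below 0.3 rad)) and ((x of blank4_c in the frame of cell0 between -0.01 and 0.01 m and y of blank4_c in the frame of cell0 between -0.01 and 0.01 m and z of blank4_c in the frame of cell0 between 0.004 and 0.016 m and angle between the x axis of blank4_c and the x axis of cell0, either way round below 0.3 rad) or (x of blank4_c in the frame of cell1 between -0.01 and 0.01 m and y of blank4_c in the frame of cell1 between -0.01 and 0.01 m and z of blank4_c in the frame of cell1 between 0.004 and 0.016 m and angle between the x axis of blank4_c and the x axis of cell1, either way round below 0.3 rad) or (x of blank4_c in the frame of cell2 between -0.01 and 0.01 m and y of blank4_c in the frame of cell2 between -0.01 and 0.01 m and z of blank4_c in the frame of cell2 between 0.004 and 0.016 m and angle between the x axis of blank4_c and the x axis of cell2, either way round below 0.3 rad) or (x of blank4_c in the frame of cell3 between -0.01 and 0.01 m and y of blank4_c in the frame of cell3 between -0.01 and 0.01 m and z of blank4_c in the frame of cell3 between 0.004 and 0.016 m and angle between the x axis of blank4_c and the x axis of cell3, either way round below 0.3 rad) or (x of blank4_c in the frame of cell4 between -0.01 and 0.01 m and y of blank4_c in the frame of cell4 between -0.01 and 0.01 m and z of blank4_c in the frame of cell4 between 0.004 and 0.016 m and angle between the x axis of blank4_c and the x axis of cell4, either way round below 0.3 rad) or (x of blank4_c in the frame of cell5 between -0.01 and 0.01 m and y of blank4_c in the frame of cell5 between -0.01 and 0.01 m and z of blank4_c in the frame of cell5 between 0.004 and 0.016 m and angle between the x axis of blank4_c and the x axis of cell5, either way round below 0.3 rad)) and linear speed of each of blank0, blank1, blank2, blank3, blank4, bar, stub below 0.02 m/s); the robot touches nothing.
It fails at once if the blue-handled pliers is moved more than 4 cm (distance of pliers from where it was at the start of the episode above 0.04 m).
It fails at once if the cork sanding block is moved more than 4 cm (distance of sander from where it was at the start of the episode above 0.04 m).
Of blank0, blank1, blank2, blank3, blank4 only 3 to 5 are there at a start; the rules pass over those that are not, and their reading is None.
At some moment in a run one of blank0, blank1, blank2, blank3, blank4 may be knocked a few centimetres aside while the robot is not near it.
Once in a run the grip may slacken for a moment while it holds something.
It also fails if it takes over 210 s, if anything falls off the work surface, if the arm or the gripper's body presses on something with over 40 N, if the wrist force passes 120 N, or if a joint passes its speed limit or range.

## Working session

There is one attempt and no reset: what is moved stays moved. The work goes in short steps, Python scripts to look and compute and a tool call to move; the robot and the scene stay as the last step left them, time stands still between calls to the robot, and variables do not carry over. Pictures are saved under pics/ and viewed, on a budget of 14 in all, crops included, one or two more only if the job needs it, and the job is handed in when it is done.

Besides the shell and the picture viewer there is one more tool, called as name([rows], argument=value, ...), one row to a line, values as JSON. servo_tool: Moves the arm, as the interface text tells. Shift numbers are shares of 40 cm and turn numbers shares of 360 degrees, none past 1 either way. Its arguments: {"type":"object","properties":{"targets":{"type":"array"},"grip":{"type":"number"},"squeeze":{"type":"number"}},"required":["targets"]}

```bash
mkdir -p pics; cat > h.py <<'E'
import numpy as np, cv2
from workcell import bot
def save(name,img): cv2.imwrite('pics/'+name,cv2.cvtColor(img,cv2.COLOR_RGB2BGR))
def cloud(cam,d):
    c=bot.get_calibration(cam);K=np.array(c['intrinsics']);R=np.array(c['R']);t=np.array(c['t'])
    v,u=np.mgrid[0:420,0:560]
    P=np.stack([(u-K[0,2])/K[0,0]*d,(v-K[1,2])/K[1,1]*d,d],-1)
    return (P-t)@R
E
python3 - <<'E'
from h import *
a,d=bot.grab_frame('top'); b,e=bot.grab_frame('scene')
np.savez('f0.npz',a=a,d=d,b=b,e=e)
save('top0.png',a);save('scene0.png',b)
for c in('top','scene'):
    k=bot.get_calibration(c);print(c,k)
print(bot.observe())
E
```

```text
top {'intrinsics': array([[446.74718013,   0.        , 279.05573606],
       [  0.        , 446.74718013, 209.50291245],
       [  0.        ,   0.        ,   1.        ]]), 'R': array([[ 0.0152147 , -0.99983637,  0.00978527],
       [-0.99404931, -0.0161809 , -0.10772255],
       [ 0.10786326, -0.00808808, -0.99413284]]), 't': array([-0.1478999 ,  0.51834084,  1.14391853])}
scene {'intrinsics': array([[509.1016127 ,   0.        , 286.39959474],
       [  0.        , 509.1016127 , 211.31571917],
       [  0.        ,   0.        ,   1.        ]]), 'R': array([[-0.06461536,  0.99761953, -0.02408572],
       [ 0.60001183,  0.01955392, -0.79975211],
       [-0.79737736, -0.06612799, -0.59984701]]), 't': array([ 0.18584436, -0.22796026,  1.71172407])}
{'clock': 0.1, 'qpos': array([ 1.05280249,  0.52194356, -0.03633203,  1.59992088,  0.02116768,
        1.02110077, -0.11281454]), 'qd': array([ 3.97032736e-04, -8.28466572e-04,  1.79017495e-03, -3.91145770e-03,
        3.86746374e-04, -5.50983571e-04, -6.99298023e-05]), 'joint_efforts': array([ 3.72334311e-03, -9.28490496e+01,  1.98401526e+00, -3.70528471e+01,
        1.80700142e-02,  5.52860816e-03,  6.70574423e-05]), 'position': array([ 0.27044984, -0.56309372,  0.19270079]), 'tool_rot': array([-1.53170962,  1.56980706,  2.05763789]), 'force': array([-0.80589468,  0.32516834,  0.10645971]), 'moment': array([-0.03910321,  0.00292378, -0.08124792]), 'grip_width': 0.08538758892387174}
```

View pics/top0.png

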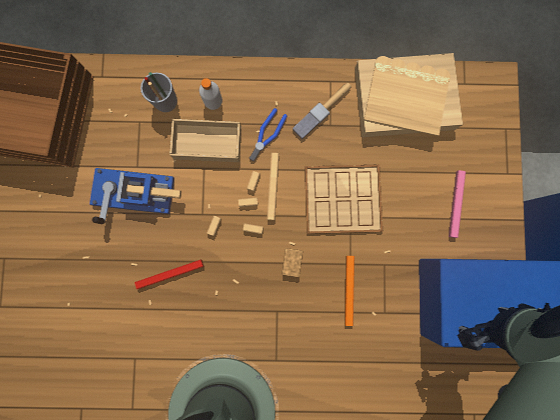

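View pics/scene0.png

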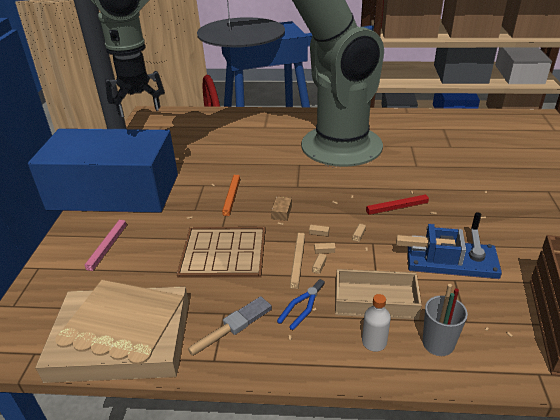

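Top view: head at (135,190), with the stub sticking out right to (180,193). The lever handle is at (98,218), the box at (205,143), the new bar at (273,187), blanks at (253,182), (248,203), (214,227) and (253,230), the tray at (343,200), and the sander at (292,263). The orange, pink and red bars are look-alikes.

```bash
cat > m.py <<'E'
from h import *
import sys
def rect(P,m,zmin):
    q=P[m&(P[...,2]>zmin)&(P[...,2]<0.3)]
    r=cv2.minAreaRect((q[:,:2]*1000).astype(np.float32)); b=cv2.boxPoints(r)
    e=[b[1]-b[0],b[2]-b[1]]; L=max(e,key=np.linalg.norm)
    return np.round(r[0],1),np.round(r[1],1),round(np.degrees(np.arctan2(L[1],L[0]))%180,1),round(np.median(q[:,2])*1000,1),len(q)
if __name__=='__main__':
  for cam in('top','scene'):
    a,d=bot.grab_frame(cam);P=cloud(cam,d);print(cam)
    for n in ['mouth','rest','stop','bar_c','stub_c','lever','lever_hinge','lever_grip','offcuts_in','cell0','blank0_c','pliers','sander']:
      for t in bot.trace(cam,n)[:8]:
        if t['confidence']<.3: continue
        u,v=np.round(t['pixel']).astype(int)
        m=t['mask']
        try: r=rect(P,m,0.004)
        except Exception as e: r=None
        print(n,round(t['confidence'],2),(u,v),np.round(P[v,u]*1000),m.sum(),r)
E
python3 m.py
```

```text
top
mouth 0.89 (np.int64(126), np.int64(192)) [559. 260.  37.] 2723 (array([543.8, 253.3]), array([209.3, 146.1]), np.float32(84.3), np.float64(28.3), 2709)
rest 0.95 (np.int64(124), np.int64(194)) [551. 259.  54.] 2754 (array([542.8, 252. ]), array([214. , 147.3]), np.float32(84.6), np.float64(27.9), 2740)
stop 0.82 (np.int64(128), np.int64(189)) [564. 248.  59.] 2856 (array([543.6, 254.1]), array([211.2, 147.3]), np.float32(84.6), np.float64(27.0), 2824)
stop 0.54 (np.int64(214), np.int64(226)) [475.  31.  20.] 159 (array([477. ,  31.3]), array([20.4, 49.7]), np.float32(158.7), np.float64(19.8), 152)
bar_c 0.98 (np.int64(456), np.int64(202)) [ 549. -610.   21.] 629 (array([ 546.1, -615.9]), array([ 22.6, 179.9]), np.float32(172.1), np.float64(19.3), 614)
bar_c 0.83 (np.int64(172), np.int64(273)) [351. 136.  20.] 630 (array([347.9, 144.4]), array([ 21.9, 180.9]), np.float32(109.5), np.float64(19.3), 549)
bar_c 0.69 (np.int64(272), np.int64(185)) [ 587. -120.   17.] 568 (array([ 585.2, -121.5]), array([ 22.6, 179. ]), np.float32(177.3), np.float64(19.4), 503)
stub_c 0.87 (np.int64(15
[... 5629 characters left out ...]
rray([546.5, -55. ]), array([22.7, 50.1]), np.float32(97.1), np.float64(15.4), 174)
pliers 0.71 (np.int64(306), np.int64(307)) [736. -95.  -1.] 543 (array([731.3, -98.9]), array([ 48.1, 157.5]), np.float32(147.9), np.float64(10.4), 520)
sander 0.74 (np.int64(327), np.int64(249)) [554. -49.  12.] 186 (array([546.6, -55.6]), array([22.7, 48.9]), np.float32(97.2), np.float64(15.4), 167)
sander 0.59 (np.int64(282), np.int64(209)) [ 412. -171.   28.] 406 (array([ 388.3, -174.2]), array([45.2, 78.4]), np.float32(171.7), np.float64(25.9), 366)
sander 0.49 (np.int64(222), np.int64(252)) [ 565. -312.    3.] 4076 (array([ 560.5, -310.5]), array([188.1, 202.5]), np.float32(92.7), np.float64(5.4), 1900)
```

```bash
cat > comp.py <<'E'
from h import *
def comps(P,zlo,zhi,roi,amin=40):
    m=((P[...,2]>zlo)&(P[...,2]<zhi)&(P[...,0]>roi[0])&(P[...,0]<roi[1])&(P[...,1]>roi[2])&(P[...,1]<roi[3])).astype(np.uint8)
    n,l,s,c=cv2.connectedComponentsWithStats(m,connectivity=4)
    for i in range(1,n):
        if s[i,4]<amin: continue
        q=P[l==i]; r=cv2.minAreaRect((q[:,:2]*1000).astype(np.float32)); b=cv2.boxPoints(r)
        L=max([b[1]-b[0],b[2]-b[1]],key=np.linalg.norm)
        print('  px',np.round(c[i]),'n',s[i,4],'c',np.round(r[0],1),'size',np.round(sorted(r[1]),1),'ang',round(float(np.degrees(np.arctan2(L[1],L[0]))%180),1),'z',round(np.median(q[:,2])*1000,1), 'mean',np.round(q[:,:2].mean(0)*1000,1))
E
python3 - <<'E'
from comp import *
f=np.load('f0.npz')
for cam,d in(('top',f['d']),('scene',f['e'])):
    P=cloud(cam,d);print(cam)
    print('tops 17-24');comps(P,.017,.024,(.3,.68,-.45,.2))
    print('head region slices')
    for lo,hi in((.019,.026),(.034,.043),(.055,.067),(.067,.09)):
        print(lo,hi);comps(P,lo,hi,(.4,.64,.08,.4),15)
    print('box rim');comps(P,.041,.05,(.62,.82,-.05,.17))
    print('tray rim');comps(P,.0085,.014,(.42,.7,-.45,-.19))
    print('tall');comps(P,.05,.6,(.3,.9,.3,.6)); comps(P,.03,.6,(.6,.95,-.2,.3))
E
```

```text
top
tops 17-24
  px [273. 185.] n 407 c [ 585.1 -122.8] size [ 19.8 178.8] ang 177.3 z 19.7 mean [ 586.  -123.1]
  px [254. 180.] n 115 c [598.3 -70.1] size [19.6 50.3] ang 163.0 z 19.3 mean [599.1 -70.7]
  px [165. 179.] n 141 c [594.8 172.3] size [29.2 58.5] ang 82.9 z 21.3 mean [597.  165.5]
  px [248. 202.] n 113 c [541.5 -57.4] size [20.  49.1] ang 96.9 z 19.8 mean [541.4 -57.6]
  px [161. 207.] n 154 c [524.5 174.7] size [29.7 50.9] ang 91.1 z 21.1 mean [523.6 171.5]
  px [214. 225.] n 110 c [477.3  31.2] size [19.3 49.5] ang 158.4 z 19.8 mean [476.8  31.6]
  px [253. 228.] n 113 c [471.  -71.5] size [19.6 48.5] ang 81.1 z 20.0 mean [471.4 -72. ]
  px [350. 275.] n 274 c [ 351.7 -328.3] size [ 20.2 101.7] ang 178.1 z 20.1 mean [ 352.3 -328.1]
  px [174. 272.] n 360 c [353.  130.8] size [ 19.7 152.4] ang 109.5 z 19.6 mean [353.4 129.8]
head region slices
0.019 0.026
  px [120. 193.] n 887 c [566.6 251.6] size [ 99.2 210.6] ang 84.1 z 21.8 mean [558.8 281.9]
  px [165. 180.] n 130 c [592.5 167.7] size [32.6 48.8] ang 82.9 z 22.1 mean [596.3 163.3]
  px [139. 181.] n 26 c [591.8 2
[... 4015 characters left out ...]
g 27.1 z 68.7 mean [548.8 261.2]
  px [460. 246.] n 66 c [597.7 259.4] size [25.1 43.2] ang 124.5 z 69.0 mean [598.7 256.7]
  px [444. 247.] n 32 c [601.  220.7] size [ 8.3 29. ] ang 84.3 z 68.9 mean [601.1 219.1]
box rim
tray rim
tall
  px [477. 218.] n 83 c [486.4 319.4] size [16.4 18.3] ang 126.5 z 70.2 mean [489.7 318.4]
  px [551. 280.] n 1552 c [752.5 402. ] size [ 47.7 253.4] ang 160.7 z 92.0 mean [726.1 408.8]
  px [449. 254.] n 438 c [603.7 230.8] size [11.7 72.5] ang 85.0 z 52.5 mean [605.1 233.1]
  px [378. 304.] n 1987 c [754.9  59.1] size [180.3 196.7] ang 178.4 z 42.9 mean [772.7  55. ]
  px [444. 319.] n 1891 c [824.4 177.8] size [78.7 79.2] ang 157.7 z 79.2 mean [828.8 177. ]
```

```bash
cat > go.py <<'E'
# usage: go.py x,y,z,yaw ... (mm, deg; yaw of tool y). Prints fractions from the pose now, yaw taken mod 180 nearest unless prefixed by '='
from h import *; import sys
from scipy.spatial.transform import Rotation as Ro
s=bot.observe(); R0=Ro.from_euler('xyz',s['tool_rot']).as_matrix(); p0=s['position']
yaw0=np.degrees(np.arctan2(R0[1,1],R0[0,1]))
print('t',round(s['clock'],2),'p',np.round(p0*1000,1),'yaw',round(yaw0,1),'xax',np.round(R0[:,0],3),'q',np.round(s['qpos'],2),'w',round(s['grip_width']*1000,1),'F',np.round(s['force'],1))
for w in sys.argv[1:]:
    x,y,z,a=w.split(','); 
    if a[0]=='=': a=float(a[1:])
    else:
        a=float(a); a=yaw0+((a-yaw0+90)%180-90)
    a=np.radians(a); Y=np.array([np.cos(a),np.sin(a),0]); X=np.array([0,0,-1.]); R=np.stack([X,Y,np.cross(X,Y)],1)
    sh=R0.T@(np.array([float(x),float(y),float(z)])/1000-p0)/.4
    rv=Ro.from_matrix(R0.T@R).as_rotvec()/(2*np.pi)
    print(w,dict(zip(['x','y','z','wx','wy','wz'],np.round(np.r_[sh,rv],4).tolist())))
E
python3 go.py 482.4,316,120,84.5 482.4,316,47,84.5
```

```text
t 1.5 p [ 270.6 -563.4  193.2] yaw -64.3 xax [-0.  0. -1.] q [ 1.05  0.52 -0.04  1.6   0.02  1.02 -0.11] w 85.6 F [0.2 0.1 0.2]
482.4,316,120,84.5 {'x': 0.1831, 'y': -1.7524, 'z': -1.4291, 'wx': 0.0865, 'wy': 0.0, 'wz': 0.0}
482.4,316,47,84.5 {'x': 0.3656, 'y': -1.7524, 'z': -1.4291, 'wx': 0.0865, 'wy': 0.0, 'wz': 0.0}
```

```bash
python3 go.py 520,-200,200,0
```

```text
t 1.5 p [ 270.6 -563.4  193.2] yaw -64.3 xax [-0.  0. -1.] q [ 1.05  0.52 -0.04  1.6   0.02  1.02 -0.11] w 85.6 F [0.2 0.1 0.2]
520,-200,200,0 {'x': -0.017, 'y': -0.5489, 'z': -0.9553, 'wx': -0.1787, 'wy': -0.0, 'wz': 0.0}
```

servo_tool([
  {"x": -0.017,"y": -0.549,"z": -0.955,"wx": -0.179},
  {"x": -0.017,"y": -0.549,"z": -0.955,"wx": -0.179},
  {"x": -0.017,"y": -0.549,"z": -0.955,"wx": -0.179},
  {"x": -0.017,"y": -0.549,"z": -0.955,"wx": -0.179},
  {"x": -0.017,"y": -0.549,"z": -0.955,"wx": -0.179},
  {"x": -0.017,"y": -0.549,"z": -0.955,"wx": -0.179},
  {"x": -0.017,"y": -0.549,"z": -0.955,"wx": -0.179},
  {"x": -0.017,"y": -0.549,"z": -0.955,"wx": -0.179},
  {"x": -0.017,"y": -0.549,"z": -0.955,"wx": -0.179},
  {"x": -0.017,"y": -0.549,"z": -0.955,"wx": -0.179},
])

```text
$.targets[0]: bad value
```

```bash
python3 go.py 500,150,150,45
```

```text
t 1.5 p [ 270.6 -563.4  193.2] yaw -64.3 xax [-0.  0. -1.] q [ 1.05  0.52 -0.04  1.6   0.02  1.02 -0.11] w 85.6 F [0.2 0.1 0.2]
500,150,150,45 {'x': 0.1081, 'y': -1.3593, 'z': -1.2891, 'wx': 0.1963, 'wy': 0.0, 'wz': 0.0}
```

servo_tool([
  {"x": -0.017,"y": -0.549,"z": -0.955,"wx": -0.179,"wy": 0,"wz": 0},
  {"x": -0.017,"y": -0.549,"z": -0.955,"wx": -0.179,"wy": 0,"wz": 0},
  {"x": -0.017,"y": -0.549,"z": -0.955,"wx": -0.179,"wy": 0,"wz": 0},
  {"x": -0.017,"y": -0.549,"z": -0.955,"wx": -0.179,"wy": 0,"wz": 0},
  {"x": -0.017,"y": -0.549,"z": -0.955,"wx": -0.179,"wy": 0,"wz": 0},
  {"x": -0.017,"y": -0.549,"z": -0.955,"wx": -0.179,"wy": 0,"wz": 0},
  {"x": -0.017,"y": -0.549,"z": -0.955,"wx": -0.179,"wy": 0,"wz": 0},
  {"x": -0.017,"y": -0.549,"z": -0.955,"wx": -0.179,"wy": 0,"wz": 0},
  {"x": -0.017,"y": -0.549,"z": -0.955,"wx": -0.179,"wy": 0,"wz": 0},
], grip=0, squeeze=40)

```text
clock: 2.62
position: [0.5198, -0.2002, 0.1999]
tool_rot: [-0.977, 1.57, -2.546]
force: [-0.2, -0.4, -0.1]
grip_width: 0.0427
```

```bash
python3 go.py 500,150,150,45
```

```text
t 2.62 p [ 519.8 -200.2  199.9] yaw 0.1 xax [-0. -0. -1.] q [ 0.56  0.43 -0.4   1.76  0.2   0.99  0.08] w 42.7 F [-0.2 -0.4 -0.1]
500,150,150,45 {'x': 0.1246, 'y': -0.0476, 'z': -0.8755, 'wx': -0.1247, 'wy': 0.0, 'wz': 0.0001}
```

servo_tool([
  {"x": 0.125,"y": -0.048,"z": -0.876,"wx": -0.125,"wy": 0,"wz": 0},
  {"x": 0.125,"y": -0.048,"z": -0.876,"wx": -0.125,"wy": 0,"wz": 0},
  {"x": 0.125,"y": -0.048,"z": -0.876,"wx": -0.125,"wy": 0,"wz": 0},
  {"x": 0.125,"y": -0.048,"z": -0.876,"wx": -0.125,"wy": 0,"wz": 0},
  {"x": 0.125,"y": -0.048,"z": -0.876,"wx": -0.125,"wy": 0,"wz": 0},
  {"x": 0.125,"y": -0.048,"z": -0.876,"wx": -0.125,"wy": 0,"wz": 0},
  {"x": 0.125,"y": -0.048,"z": -0.876,"wx": -0.125,"wy": 0,"wz": 0},
  {"x": 0.125,"y": -0.048,"z": -0.876,"wx": -0.125,"wy": 0,"wz": 0},
])

```text
clock: 3.62
position: [0.5001, 0.1484, 0.1498]
tool_rot: [-1.116, 1.57, -1.901]
force: [-0.0, -1.6, -0.7]
grip_width: 0.0428
```

```bash
python3 go.py 482.4,316,120,84.5 482.4,316,48,84.5
```

```text
t 3.62 p [500.1 148.4 149.8] yaw 45.0 xax [-0.    -0.001 -1.   ] q [ 0.08  0.48 -0.64  1.89  0.36  0.89  0.04] w 42.8 F [-0.  -1.6 -0.7]
482.4,316,120,84.5 {'x': 0.0739, 'y': 0.265, 'z': -0.3275, 'wx': -0.1097, 'wy': 0.0, 'wz': 0.0002}
482.4,316,48,84.5 {'x': 0.2539, 'y': 0.2652, 'z': -0.3276, 'wx': -0.1097, 'wy': 0.0, 'wz': 0.0002}
```

servo_tool([
  {"x": 0.074,"y": 0.265,"z": -0.328,"wx": -0.11,"wy": 0,"wz": 0},
  {"x": 0.074,"y": 0.265,"z": -0.328,"wx": -0.11,"wy": 0,"wz": 0},
  {"x": 0.074,"y": 0.265,"z": -0.328,"wx": -0.11,"wy": 0,"wz": 0},
  {"x": 0.074,"y": 0.265,"z": -0.328,"wx": -0.11,"wy": 0,"wz": 0},
  {"x": 0.074,"y": 0.265,"z": -0.328,"wx": -0.11,"wy": 0,"wz": 0},
  {"x": 0.074,"y": 0.265,"z": -0.328,"wx": -0.11,"wy": 0,"wz": 0},
  {"x": 0.165,"y": 0.265,"z": -0.328,"wx": -0.11,"wy": 0,"wz": 0},
  {"x": 0.254,"y": 0.265,"z": -0.328,"wx": -0.11,"wy": 0,"wz": 0},
  {"x": 0.254,"y": 0.265,"z": -0.328,"wx": -0.11,"wy": 0,"wz": 0},
])

```text
clock: 4.75
position: [0.4816, 0.3143, 0.0465]
tool_rot: [-2.174, 1.566, -2.271]
force: [0.6, -0.4, 0.6]
grip_width: 0.0427
```

servo_tool([
  {"x": 0,"y": 0,"z": 0,"wx": 0,"wy": 0,"wz": 0},
  {"x": 0,"y": 0,"z": 0,"wx": 0,"wy": 0,"wz": 0},
  {"x": 0,"y": 0,"z": 0,"wx": 0,"wy": 0,"wz": 0},
  {"x": 0,"y": 0,"z": 0,"wx": 0,"wy": 0,"wz": 0},
], grip=-1, squeeze=25)

```text
clock: 5.25
position: [0.4819, 0.3144, 0.047]
tool_rot: [-2.106, 1.567, -2.203]
force: [0.1, -0.6, 0.6]
grip_width: 0.0003
```

```bash
cat > arc.py <<'E'
# rows for lever arc about hinge from the pose now: dth total (rad, + opens), n rows
import sys,subprocess
from h import *
hx,hy=572,307.4
p=bot.observe()['position']*1000; f,n=float(sys.argv[1]),int(sys.argv[2])
hx+=0
r=p[:2]-[hx,hy]; print('radius',np.hypot(*r),'ang',np.degrees(np.arctan2(r[1],r[0])))
from scipy.spatial.transform import Rotation as Ro
R0=Ro.from_euler('xyz',bot.observe()['tool_rot']).as_matrix()
yaw0=np.degrees(np.arctan2(R0[1,1],R0[0,1]))
w=[]
for i in range(1,n+1):
    t=-f*i/n; c,s=np.cos(t),np.sin(t)
    w.append(f"{hx+c*r[0]-s*r[1]:.2f},{hy+s*r[0]+c*r[1]:.2f},{p[2]:.2f},={yaw0+np.degrees(t):.3f}")
subprocess.run(['python3','go.py']+w)
E
python3 arc.py 1.3 10
```

```text
t 5.25 p [481.9 314.4  47. ] yaw 84.4 xax [-0.002 -0.003 -1.   ] q [-0.19  0.74 -0.71  1.82  0.64  0.84  0.25] w 0.3 F [ 0.1 -0.6  0.6]
483.56,326.03,47.01,=76.989 {'x': -0.0001, 'y': 0.0293, 'z': 0.0013, 'wx': 0.0207, 'wy': -0.0003, 'wz': 0.0006}
486.72,337.34,47.01,=69.540 {'x': -0.0002, 'y': 0.0582, 'z': 0.0065, 'wx': 0.0414, 'wy': -0.0002, 'wz': 0.0006}
491.32,348.14,47.01,=62.092 {'x': -0.0003, 'y': 0.0862, 'z': 0.0153, 'wx': 0.0621, 'wy': -0.0002, 'wz': 0.0006}
497.28,358.25,47.01,=54.643 {'x': -0.0004, 'y': 0.1128, 'z': 0.0277, 'wx': 0.0828, 'wy': -0.0002, 'wz': 0.0006}
504.50,367.51,47.01,=47.195 {'x': -0.0005, 'y': 0.1376, 'z': 0.0434, 'wx': 0.1034, 'wy': -0.0001, 'wz': 0.0006}
512.87,375.75,47.01,=39.747 {'x': -0.0007, 'y': 0.1601, 'z': 0.0622, 'wx': 0.1241, 'wy': -0.0001, 'wz': 0.0006}
522.23,382.84,47.01,=32.298 {'x': -0.0008, 'y': 0.1801, 'z': 0.0838, 'wx': 0.1448, 'wy': -0.0001, 'wz': 0.0006}
532.43,388.66,47.01,=24.850 {'x': -0.0009, 'y': 0.197, 'z': 0.1078, 'wx': 0.1655, 'wy': -0.0, 'wz': 0.0006}
543.29,393.10,47.01,=17.401 {'x': -0.001, 'y': 0.2107, 'z': 0.1337, 'wx': 0.1862, 'wy': 0.0, 'wz': 0.0007}
554.65,396.10,47.01,=9.953 {'x': -0.0011, 'y': 0.2209, 'z': 0.1612, 'wx': 0.2069, 'wy': 0.0001, 'wz': 0.0007}
radius 90.38239404740833 ang 175.55439587235148
```

```bash
python3 - <<'E'
from comp import *
a,d=bot.grab_frame('top'); b,e=bot.grab_frame('scene')
i1=cv2.resize(a[140:260,50:210],None,fx=2.5,fy=2.5,interpolation=cv2.INTER_CUBIC)
i2=cv2.resize(b[160:280,385:545],None,fx=2.5,fy=2.5,interpolation=cv2.INTER_CUBIC)
save('lev1.png',np.hstack([i1,i2]))
E
```

```text
(no output)
```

View pics/lev1.png

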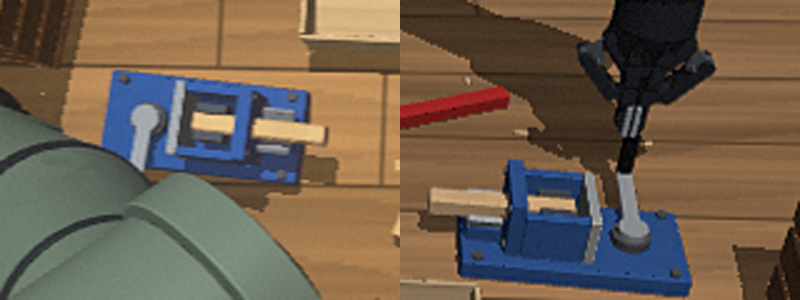

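```bash
python3 - <<'E'
from h import *
k=bot.get_calibration('scene');K=k['intrinsics']
def pj(p):
    c=k['R']@np.array(p)/1000+k['t'];c=K@c;return c[:2]/c[2]
for n,p in dict(tcp=(481.9,314.4,47),grasp=(482,314.4,66),posttop=(482.4,316,82),postbase=(482.4,316,38),hinge=(572,307,38)).items():
    u=pj(p);print(n,u,(u-[385,160])*2.5+[400,0])
b,e=bot.grab_frame('scene');P=cloud('scene',e)
for v in range(196,240,3): print(v,[tuple(np.round(P[v,u]*1000).astype(int)) for u in (472,475,478,481)],b[v,475],b[v,478])
E
```

```text
tcp [472.45222062 223.16032876] [618.63055155 157.9008219 ]
grasp [473.95104775 217.18604633] [622.37761939 142.96511583]
posttop [475.92638533 212.16010657] [627.31596332 130.40026642]
postbase [472.44907946 226.10185214] [618.62269866 165.25463036]
hinge [477.11957533 249.46446833] [630.29893832 223.66117082]
196 [(np.int64(490), np.int64(295), np.int64(136)), (np.int64(497), np.int64(299), np.int64(141)), (np.int64(494), np.int64(307), np.int64(139)), (np.int64(481), np.int64(319), np.int64(130))] [27 29 33] [18 18 22]
199 [(np.int64(492), np.int64(296), np.int64(128)), (np.int64(497), np.int64(301), np.int64(132)), (np.int64(495), np.int64(309), np.int64(131)), (np.int64(495), np.int64(316), np.int64(131))] [22 24 27] [23 23 30]
202 [(np.int64(483), np.int64(300), np.int64(113)), (np.int64(495), np.int64(303), np.int64(121)), (np.int64(490), np.int64(312), np.int64(119)), (np.int64(498), np.int64(316), np.int64(124))] [15 18 17] [65 65 68]
205 [(np.int64(492), np.int64(299), np.int64(111)), (np.int64(491), np.int64(306), np.int64(110)), (np.int64(494), np.int64(312), np.int64(112
[... 1726 characters left out ...]
t64(356), np.int64(-6))] [60 62 64] [150 109  70]
232 [(np.int64(502), np.int64(311), np.int64(35)), (np.int64(508), np.int64(316), np.int64(40)), (np.int64(455), np.int64(344), np.int64(-3)), (np.int64(455), np.int64(352), np.int64(-3))] [141 143 147] [127 111  94]
235 [(np.int64(516), np.int64(308), np.int64(36)), (np.int64(516), np.int64(315), np.int64(36)), (np.int64(517), np.int64(322), np.int64(37)), (np.int64(462), np.int64(351), np.int64(-7))] [137 139 143] [145 150 158]
238 [(np.int64(477), np.int64(324), np.int64(-5)), (np.int64(525), np.int64(314), np.int64(34)), (np.int64(529), np.int64(319), np.int64(38)), (np.int64(477), np.int64(347), np.int64(-5))] [138 141 145] [141 144 150]
```

servo_tool([
  {"x": -0.1,"y": 0,"z": 0,"wx": 0,"wy": 0,"wz": 0},
  {"x": -0.2,"y": 0,"z": 0,"wx": 0,"wy": 0,"wz": 0},
  {"x": -0.25,"y": 0,"z": 0,"wx": 0,"wy": 0,"wz": 0},
  {"x": -0.25,"y": 0,"z": 0,"wx": 0,"wy": 0,"wz": 0},
])

```text
clock: 5.9
position: [0.4825, 0.3149, 0.1476]
tool_rot: [-1.865, 1.568, -1.962]
force: [0.0, -0.2, -0.5]
grip_width: 0.0001
```

```bash
python3 go.py; python3 - <<'E'
from comp import *
b,e=bot.grab_frame('scene');P=cloud('scene',e)
save('s2.png',cv2.resize(b[120:280,385:545],None,fx=3,fy=3,interpolation=cv2.INTER_CUBIC))
for lo,hi in((.08,.09),(.095,.11),(.14,.15),(.15,.16),(.165,.18),(.19,.2)):
    print(lo,hi);comps(P,lo,hi,(.4,.6,.2,.45),6)
a,d=bot.grab_frame('top');P=cloud('top',d)
comps(P,.034,.043,(.4,.64,.08,.4),15);comps(P,.067,.09,(.4,.64,.28,.4),10)
E
```

```text
t 5.9 p [482.5 314.9 147.6] yaw 84.4 xax [-0.001 -0.003 -1.   ] q [-0.13  0.61 -0.8   1.75  0.51  1.01  0.35] w 0.1 F [ 0.  -0.2 -0.5]
0.08 0.09
0.095 0.11
0.14 0.15
0.15 0.16
0.165 0.18
0.19 0.2
  px [485. 176.] n 44 c [490.5 311.9] size [15.8 28.7] ang 69.3 z 195.1 mean [492.1 311.7]
  px [106. 199.] n 263 c [532.6 307. ] size [ 31.1 105.8] ang 178.0 z 38.0 mean [540.3 310. ]
  px [ 97. 219.] n 38 c [483.9 316.2] size [11.9 15.4] ang 54.6 z 81.7 mean [483.2 315.4]
```

View pics/s2.png

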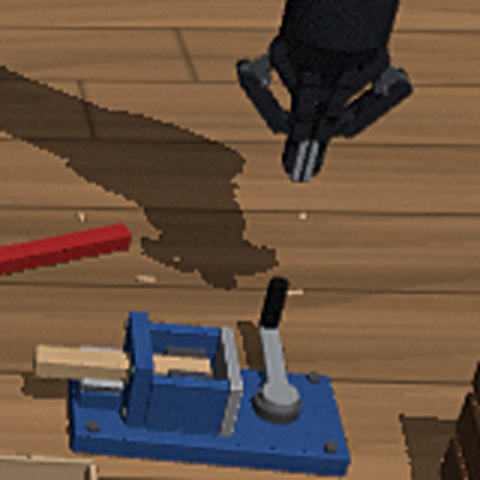

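```bash
python3 - <<'E'
from comp import *
b,e=bot.grab_frame('scene');P=cloud('scene',e)
for v in range(162,186): 
    r=[(u,tuple(np.round(P[v,u]*1000).astype(int).tolist())) for u in range(470,500) if P[v,u,2]>.1]
    if r: print(v,r[0],r[len(r)//2],r[-1],e[v,r[len(r)//2][0]])
k=bot.get_calibration('scene');c=k['intrinsics']@(k['R']@bot.observe()['position']+k['t']);print(c[:2]/c[2])
E
```

```text
162 (474, (489, 281, 230)) (487, (495, 308, 234)) (499, (495, 335, 234)) 1.1562144
163 (474, (493, 281, 229)) (487, (497, 308, 233)) (499, (495, 335, 232)) 1.1552562
164 (475, (493, 283, 227)) (487, (493, 310, 228)) (499, (496, 335, 230)) 1.1615261
165 (480, (493, 295, 224)) (490, (493, 317, 225)) (499, (498, 335, 228)) 1.1630223
166 (480, (481, 300, 214)) (488, (490, 314, 220)) (496, (495, 330, 223)) 1.168206
167 (480, (479, 301, 211)) (487, (493, 312, 219)) (494, (495, 326, 221)) 1.1668278
168 (480, (481, 301, 209)) (487, (494, 312, 218)) (493, (492, 326, 216)) 1.1665049
169 (479, (476, 301, 203)) (486, (497, 309, 216)) (493, (493, 326, 214)) 1.1652675
170 (479, (477, 301, 201)) (486, (495, 310, 213)) (492, (493, 325, 211)) 1.1690681
171 (479, (482, 300, 201)) (486, (495, 311, 210)) (492, (494, 325, 210)) 1.1708025
172 (479, (481, 301, 198)) (486, (497, 311, 209)) (496, (1514, -68, 849)) 1.1696458
173 (478, (474, 301, 191)) (485, (494, 310, 204)) (492, (489, 328, 201)) 1.1753592
174 (479, (486, 300, 196)) (485, (493, 311, 201)) (491, (492, 325, 200)) 1.1774904
175 (479, (489, 300, 195)) (485, (495, 311, 199)) (491, (497, 324, 200)) 1.1771668
176 (479, (491, 299, 193)) (485, (492, 313, 194)) (491, (493, 326, 195)) 1.1821439
177 (479, (489, 301, 189)) (485, (496, 312, 194)) (490, (491, 325, 191)) 1.1791419
178 (480, (489, 303, 187)) (485, (493, 313, 189)) (490, (492, 325, 189)) 1.1846443
179 (481, (488, 307, 183)) (484, (499, 310, 190)) (487, (499, 316, 191)) 1.1795249
180 (481, (491, 306, 182)) (484, (498, 310, 187)) (487, (496, 318, 186)) 1.1821204
181 (486, (496, 316, 183)) (487, (495, 319, 183)) (487, (495, 319, 183)) 1.1863073
182 (470, (1514, -68, 849)) (498, (1514, -68, 849)) (498, (1514, -68, 849)) 0.0
[480.38178028 190.76032377]
```

```bash
python3 - <<'E'
from comp import *
f=np.load('f0.npz');P=cloud('scene',f['e'])
m=(abs(P[...,0]-.27)<.15)&(abs(P[...,1]+.563)<.12)&(P[...,2]>.13)&(P[...,2]<.35)
v,u=np.nonzero(m);q=P[m]*1000
print('px',u.min(),u.max(),v.min(),v.max())
o=np.argsort(q[:,2])[:40];print(np.round(q[o][::4]))
E
```

```text
px 88 170 71 173
[[ 400. -669.  130.]
 [ 404. -608.  130.]
 [ 398. -593.  130.]
 [ 403. -559.  130.]
 [ 387. -512.  130.]
 [ 402. -524.  131.]
 [ 404. -575.  131.]
 [ 400. -606.  131.]
 [ 400. -601.  131.]
 [ 402. -671.  131.]]
```

```bash
python3 - <<'E'
from comp import *
f=np.load('f0.npz');P=cloud('scene',f['e'])
m=(abs(P[...,0]-.27)<.06)&(abs(P[...,1]+.563)<.12)&(P[...,2]>.15)&(P[...,2]<.35)
v,u=np.nonzero(m);q=P[m]*1000
print('px',u.min(),u.max(),v.min(),v.max())
o=np.argsort(q[:,2])[:80];print(np.round(np.c_[q[o],u[o],v[o]][::6]))
E
```

```text
px 98 169 71 152
[[ 292. -512.  150.  162.  146.]
 [ 284. -511.  152.  163.  144.]
 [ 319. -510.  152.  160.  150.]
 [ 263. -511.  153.  165.  140.]
 [ 296. -668.  153.  107.  145.]
 [ 278. -590.  154.  136.  142.]
 [ 284. -608.  154.  129.  143.]
 [ 214. -652.  154.  122.  131.]
 [ 236. -512.  154.  167.  135.]
 [ 269. -654.  154.  115.  140.]
 [ 244. -600.  154.  136.  136.]
 [ 255. -530.  155.  159.  138.]
 [ 231. -527.  155.  162.  134.]
 [ 249. -511.  155.  166.  137.]]
```

```bash
python3 - <<'E'
from comp import *
f=np.load('f0.npz');P=cloud('scene',f['e'])*1000
for v in range(88,116,2):
    print(v,[(u,np.round(P[v,u]).astype(int).tolist()) for u in (108,112,116,120,150,154,158,162) if 150<P[v,u,2]<320 and P[v,u,0]<330])
E
```

```text
88 [(116, [52, -710, 217]), (120, [273, -602, 313]), (150, [260, -526, 308]), (158, [239, -511, 299]), (162, [253, -496, 305])]
90 [(112, [68, -717, 217]), (116, [56, -710, 213]), (120, [280, -601, 310]), (150, [274, -522, 308]), (154, [242, -522, 294]), (158, [246, -510, 296]), (162, [254, -496, 299])]
92 [(108, [307, -622, 317]), (112, [77, -715, 215]), (116, [58, -711, 207]), (120, [290, -597, 309]), (150, [270, -524, 300]), (154, [266, -515, 299]), (158, [253, -509, 293]), (162, [253, -498, 293])]
94 [(108, [315, -619, 315]), (112, [70, -719, 205]), (116, [56, -713, 199]), (120, [301, -594, 308]), (154, [264, -517, 292]), (158, [258, -508, 290]), (162, [252, -499, 287])]
96 [(108, [314, -621, 309]), (112, [69, -721, 198]), (116, [286, -613, 296]), (120, [310, -591, 307]), (154, [260, -519, 285]), (158, [262, -508, 286])]
98 [(108, [314, -623, 303]), (112, [306, -616, 299]), (116, [289, -612, 292]), (120, [302, -596, 297]), (154, [259, -521, 278]), (158, [256, -511, 277])]
100 [(108, [314, -624, 297]), (112, [308, -616, 295]), (116, [302, -608, 292]), (120, [303, -597, 293]), (154, [266, -519, 276]), (158, [255, -512, 271])]
102 [(108, [312, -626, 291]), (112, [313, -615, 291]), (116, [307, -607, 289]), (120, [304, -597, 287]), (154, [260, -523, 267]), (158, [256, -513, 266])]
104 [(108, [76, -738, 174]), (112, [81, -722, 177]), (116, [312, -606, 285]), (120, [296, -602, 278]), (154, [254, -525, 259]), (158, [260, -512, 261])]
106 [(108, [84, -735, 171]), (112, [69, -730, 164]), (116, [301, -612, 274]), (120, [300, -602, 274]), (158, [257, -514, 254])]
108 [(108, [80, -739, 163]), (112, [74, -729, 160]), (116, [74, -716, 160]), (120, [302, -602, 269]), (158, [259, -515, 249])]
110 [(108, [83, -739, 157]), (112, [79, -728, 155]), (120, [300, -605, 262]), (158, [258, -516, 243])]
112 [(108, [84, -740, 151]), (120, [301, -605, 257])]
114 [(120, [302, -606, 252])]
```

The visible fingertips sit about 36 mm above the reported TCP along the tool axis, and the start frame shows the same. Sideways the two agree. I'll apply this offset in the planner and verify it by contact.

```bash
sed -i "s/x,y,z,a=w.split(',');/x,y,z,a=w.split(','); z=float(z)-OFF/; s/^s=bot.observe/OFF=36.0\ns=bot.observe/; s/np.round(p0\*1000,1),'yaw'/np.round(p0*1000+[0,0,OFF],1),'yaw'/" go.py
sed -i 's/{p\[2\]:.2f}/{p[2]+36:.2f}/' arc.py
python3 go.py 483,316,95,84.5 483,316,49,84.5
```

```text
t 6.05 p [481.6 314.2 181.6] yaw 84.4 xax [-0.004 -0.004 -1.   ] q [-0.13  0.61 -0.8   1.75  0.51  1.01  0.35] w -0.2 F [-0.1  0.5  0.3]
483,316,95,84.5 {'x': 0.2164, 'y': 0.0057, 'z': 0.0037, 'wx': -0.0001, 'wy': -0.0006, 'wz': 0.0007}
483,316,49,84.5 {'x': 0.3314, 'y': 0.0063, 'z': 0.0041, 'wx': -0.0001, 'wy': -0.0006, 'wz': 0.0007}
```

servo_tool([
  {"x": 0,"y": 0.006,"z": 0.004,"wx": 0,"wy": 0,"wz": 0},
  {"x": 0.1,"y": 0.006,"z": 0.004,"wx": 0,"wy": 0,"wz": 0},
  {"x": 0.15,"y": 0.006,"z": 0.004,"wx": 0,"wy": 0,"wz": 0},
  {"x": 0.2,"y": 0.006,"z": 0.004,"wx": 0,"wy": 0,"wz": 0},
  {"x": 0.25,"y": 0.006,"z": 0.004,"wx": 0,"wy": 0,"wz": 0},
  {"x": 0.29,"y": 0.006,"z": 0.004,"wx": 0,"wy": 0,"wz": 0},
  {"x": 0.33,"y": 0.006,"z": 0.004,"wx": 0,"wy": 0,"wz": 0},
  {"x": 0.33,"y": 0.006,"z": 0.004,"wx": 0,"wy": 0,"wz": 0},
], grip=0)

```text
clock: 7.05
position: [0.4824, 0.3156, 0.0125]
tool_rot: [-2.268, 1.564, -2.365]
force: [0.1, -0.3, 0.9]
grip_width: 0.0431
```

servo_tool([
  {"x": 0,"y": 0,"z": 0,"wx": 0,"wy": 0,"wz": 0},
  {"x": 0,"y": 0,"z": 0,"wx": 0,"wy": 0,"wz": 0},
  {"x": 0,"y": 0,"z": 0,"wx": 0,"wy": 0,"wz": 0},
  {"x": 0,"y": 0,"z": 0,"wx": 0,"wy": 0,"wz": 0},
], grip=-1, squeeze=25)

```text
clock: 7.55
position: [0.4828, 0.3181, 0.0134]
tool_rot: [-2.802, 1.567, -2.897]
force: [1.5, 11.3, -7.5]
grip_width: 0.0154
```

```bash
python3 arc.py 1.3 10
```

```text
t 7.55 p [482.8 318.1  49.4] yaw 84.5 xax [-0.004 -0.001 -1.   ] q [-0.22  0.79 -0.68  1.82  0.68  0.79  0.22] w 15.4 F [ 1.5 11.3 -7.5]
484.97,329.56,49.41,=77.063 {'x': -0.0001, 'y': 0.0291, 'z': 0.0026, 'wx': 0.0207, 'wy': -0.0006, 'wz': 0.0002}
488.57,340.65,49.41,=69.614 {'x': -0.0001, 'y': 0.0575, 'z': 0.0089, 'wx': 0.0414, 'wy': -0.0005, 'wz': 0.0003}
493.59,351.19,49.41,=62.166 {'x': -0.0002, 'y': 0.0849, 'z': 0.0189, 'wx': 0.0621, 'wy': -0.0005, 'wz': 0.0003}
499.93,360.98,49.41,=54.717 {'x': -0.0003, 'y': 0.1108, 'z': 0.0323, 'wx': 0.0828, 'wy': -0.0005, 'wz': 0.0003}
507.48,369.87,49.41,=47.269 {'x': -0.0004, 'y': 0.1348, 'z': 0.049, 'wx': 0.1034, 'wy': -0.0005, 'wz': 0.0004}
516.12,377.71,49.41,=39.820 {'x': -0.0005, 'y': 0.1563, 'z': 0.0686, 'wx': 0.1241, 'wy': -0.0005, 'wz': 0.0004}
525.71,384.36,49.41,=32.372 {'x': -0.0006, 'y': 0.1752, 'z': 0.0909, 'wx': 0.1448, 'wy': -0.0004, 'wz': 0.0004}
536.08,389.71,49.41,=24.924 {'x': -0.0007, 'y': 0.191, 'z': 0.1154, 'wx': 0.1655, 'wy': -0.0004, 'wz': 0.0005}
547.05,393.67,49.41,=17.475 {'x': -0.0008, 'y': 0.2034, 'z': 0.1417, 'wx': 0.1862, 'wy': -0.0004, 'wz': 0.0005}
558.45,396.18,49.41,=10.027 {'x': -0.0009, 'y': 0.2124, 'z': 0.1695, 'wx': 0.2069, 'wy': -0.0004, 'wz': 0.0005}
radius 89.80785226087333 ang 173.16535895879454
```

servo_tool([
  {"x": 0,"y": 0.029,"z": 0.003,"wx": 0.021,"wy": 0,"wz": 0},
  {"x": 0,"y": 0.0575,"z": 0.009,"wx": 0.041,"wy": 0,"wz": 0},
  {"x": 0,"y": 0.085,"z": 0.019,"wx": 0.062,"wy": 0,"wz": 0},
  {"x": 0,"y": 0.111,"z": 0.032,"wx": 0.083,"wy": 0,"wz": 0},
  {"x": 0,"y": 0.135,"z": 0.049,"wx": 0.103,"wy": 0,"wz": 0},
  {"x": 0,"y": 0.156,"z": 0.069,"wx": 0.124,"wy": 0,"wz": 0},
  {"x": 0,"y": 0.175,"z": 0.091,"wx": 0.145,"wy": 0,"wz": 0},
  {"x": 0,"y": 0.191,"z": 0.115,"wx": 0.1655,"wy": 0,"wz": 0},
  {"x": 0,"y": 0.203,"z": 0.142,"wx": 0.186,"wy": 0,"wz": 0},
  {"x": 0,"y": 0.212,"z": 0.169,"wx": 0.206,"wy": 0,"wz": 0},
  {"x": 0,"y": 0.212,"z": 0.169,"wx": 0.206,"wy": 0,"wz": 0},
])

```text
clock: 8.93
position: [0.5561, 0.398, 0.0134]
tool_rot: [-1.837, 1.564, 3.055]
force: [-9.6, 4.8, 1.9]
grip_width: 0.015
```

```bash
python3 go.py
```

```text
t 8.93 p [556.1 398.   49.4] yaw 10.3 xax [-0.006  0.001 -1.   ] q [-0.48  0.85 -0.38  1.53  0.37  0.84 -0.81] w 15.0 F [-9.6  4.8  1.9]
```

servo_tool([
  {"x": 0,"y": 0,"z": 0,"wx": 0,"wy": 0,"wz": 0},
  {"x": 0,"y": 0,"z": 0,"wx": 0,"wy": 0,"wz": 0},
  {"x": -0.05,"y": 0,"z": 0,"wx": 0,"wy": 0,"wz": 0},
  {"x": -0.15,"y": 0,"z": 0,"wx": 0,"wy": 0,"wz": 0},
  {"x": -0.25,"y": 0,"z": 0,"wx": 0,"wy": 0,"wz": 0},
  {"x": -0.25,"y": 0,"z": 0,"wx": 0,"wy": 0,"wz": 0},
], grip=0)

```text
clock: 9.68
position: [0.5586, 0.3991, 0.1184]
tool_rot: [-3.043, 1.566, 1.849]
force: [-0.4, -0.1, 0.1]
grip_width: 0.0426
```

```bash
python3 go.py 555.5,136.5,130,-5.5 555.5,136.5,34,-5.5; python3 - <<'E'
from comp import *
a,d=bot.grab_frame('top');P=cloud('top',d)
comps(P,.055,.065,(.5,.62,.05,.4),15);comps(P,.034,.043,(.4,.64,.28,.45),15);comps(P,.067,.09,(.4,.64,.28,.45),10)
E
```

```text
t 9.68 p [558.6 399.1 154.4] yaw 10.3 xax [-0.001  0.004 -1.   ] q [-0.45  0.72 -0.41  1.47  0.32  1.01 -0.76] w 42.6 F [-0.4 -0.1  0.1]
555.5,136.5,130,-5.5 {'x': 0.0581, 'y': -0.1249, 'z': 0.6448, 'wx': 0.0439, 'wy': -0.0007, 'wz': 0.0002}
555.5,136.5,34,-5.5 {'x': 0.2981, 'y': -0.1248, 'z': 0.6459, 'wx': 0.0439, 'wy': -0.0007, 'wz': 0.0002}
  px [135. 187.] n 173 c [571.  228.2] size [32.7 42.6] ang 84.1 z 60.7 mean [569.5 229.4]
  px [165. 192.] n 227 c [559.1 152.1] size [24.  74.8] ang 83.9 z 61.4 mean [557.2 152.7]
  px [123. 192.] n 16 c [555.5 260.3] size [ 2.3 25.4] ang 174.5 z 59.0 mean [555.6 260.5]
  px [133. 195.] n 44 c [547.  233.6] size [ 9.2 32. ] ang 84.5 z 62.2 mean [547.2 234.1]
  px [ 97. 189.] n 259 c [568.5 343.3] size [ 27.5 101.7] ang 95.8 z 38.3 mean [566.7 336.4]
  px [ 57. 159.] n 35 c [635.5 431.5] size [10.2 33. ] ang 87.1 z 80.4 mean [633.5 424.3]
  px [ 67. 190.] n 46 c [555.9 394.1] size [14.3 14.5] ang 33.6 z 82.3 mean [555.8 393.1]
```

servo_tool([
  {"x": 0,"y": -0.06,"z": 0.3,"wx": 0.02,"wy": 0,"wz": 0},
  {"x": 0.03,"y": -0.125,"z": 0.645,"wx": 0.044,"wy": 0,"wz": 0},
  {"x": 0.058,"y": -0.125,"z": 0.645,"wx": 0.044,"wy": 0,"wz": 0},
  {"x": 0.058,"y": -0.125,"z": 0.645,"wx": 0.044,"wy": 0,"wz": 0},
  {"x": 0.058,"y": -0.125,"z": 0.645,"wx": 0.044,"wy": 0,"wz": 0},
  {"x": 0.058,"y": -0.125,"z": 0.645,"wx": 0.044,"wy": 0,"wz": 0},
  {"x": 0.15,"y": -0.125,"z": 0.646,"wx": 0.044,"wy": 0,"wz": 0},
  {"x": 0.22,"y": -0.125,"z": 0.646,"wx": 0.044,"wy": 0,"wz": 0},
  {"x": 0.27,"y": -0.125,"z": 0.646,"wx": 0.044,"wy": 0,"wz": 0},
  {"x": 0.298,"y": -0.125,"z": 0.646,"wx": 0.044,"wy": 0,"wz": 0},
  {"x": 0.298,"y": -0.125,"z": 0.646,"wx": 0.044,"wy": 0,"wz": 0},
])

```text
clock: 11.1
position: [0.554, 0.1366, -0.004]
tool_rot: [-2.036, 1.566, 2.581]
force: [0.0, -0.6, 1.0]
grip_width: 0.0427
```

```bash
python3 go.py 555.5,136.5,34,-5.5
```

```text
t 11.1 p [554.  136.6  32. ] yaw -5.5 xax [-0.004  0.003 -1.   ] q [-0.13  0.73 -0.3   1.86  0.34  0.61 -0.74] w 42.7 F [ 0.  -0.6  1. ]
555.5,136.5,34,-5.5 {'x': -0.0051, 'y': 0.0037, 'z': -0.0002, 'wx': 0.0001, 'wy': -0.0004, 'wz': 0.0007}
```

servo_tool([
  {"x": 0,"y": 0.003,"z": 0,"wx": 0,"wy": 0,"wz": 0},
  {"x": 0,"y": 0.003,"z": 0,"wx": 0,"wy": 0,"wz": 0},
  {"x": 0,"y": 0.003,"z": 0,"wx": 0,"wy": 0,"wz": 0},
  {"x": 0,"y": 0.003,"z": 0,"wx": 0,"wy": 0,"wz": 0},
], grip=-1, squeeze=70)

```text
clock: 11.6
position: [0.5559, 0.1371, -0.0032]
tool_rot: [-2.422, 1.566, 2.196]
force: [0.5, 3.4, 7.2]
grip_width: 0.0187
```

servo_tool([
  {"x": 0,"y": 0,"z": 0.04,"wx": 0,"wy": 0,"wz": 0},
  {"x": 0,"y": 0,"z": 0.1,"wx": 0,"wy": 0,"wz": 0},
  {"x": 0,"y": 0,"z": 0.16,"wx": 0,"wy": 0,"wz": 0},
  {"x": 0,"y": 0,"z": 0.215,"wx": 0,"wy": 0,"wz": 0},
  {"x": -0.1,"y": 0,"z": 0.225,"wx": 0,"wy": 0,"wz": 0},
  {"x": -0.2,"y": 0,"z": 0.225,"wx": 0,"wy": 0,"wz": 0},
  {"x": -0.2,"y": 0,"z": 0.225,"wx": 0,"wy": 0,"wz": 0},
])

```text
clock: 12.48
position: [0.549, 0.0462, 0.079]
tool_rot: [2.824, 1.567, 1.156]
force: [-0.5, -0.2, -0.8]
grip_width: 0.0187
```

```bash
python3 go.py; python3 - <<'E'
from comp import *
a,d=bot.grab_frame('scene');P=cloud('scene',d)
i=cv2.resize(a[160:300,330:510],None,fx=3,fy=3);save('s3.png',i)
E
```

```text
t 12.47 p [549.   46.2 115. ] yaw -5.5 xax [ 0.002  0.004 -1.   ] q [ 0.07  0.58 -0.36  1.88  0.29  0.73 -0.55] w 18.7 F [-0.5 -0.2 -0.8]
```

View pics/s3.png

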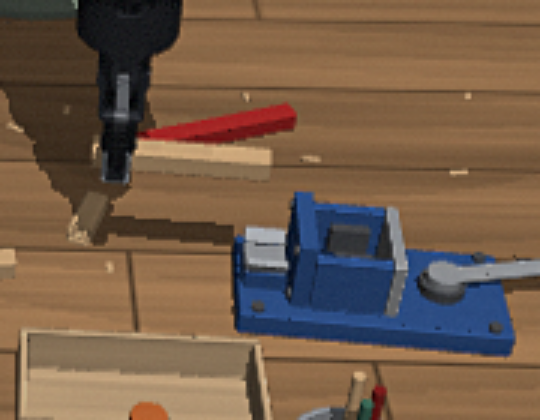

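```bash
python3 go.py 703.2,12,110,-1.6 703.2,12,12,-1.6
```

```text
t 12.53 p [548.1  46.1 113.4] yaw -5.5 xax [-0.001  0.003 -1.   ] q [ 0.07  0.58 -0.36  1.88  0.29  0.73 -0.55] w 18.9 F [ 0.1 -0.5 -0.8]
703.2,12,110,-1.6 {'x': 0.0081, 'y': 0.3942, 'z': 0.0475, 'wx': -0.0109, 'wy': -0.0005, 'wz': 0.0001}
703.2,12,12,-1.6 {'x': 0.2531, 'y': 0.3945, 'z': 0.0483, 'wx': -0.0109, 'wy': -0.0005, 'wz': 0.0001}
```

servo_tool([
  {"x": 0.008,"y": 0.13,"z": 0.03,"wx": -0.01,"wy": 0,"wz": 0},
  {"x": 0.008,"y": 0.26,"z": 0.048,"wx": -0.011,"wy": 0,"wz": 0},
  {"x": 0.008,"y": 0.394,"z": 0.048,"wx": -0.011,"wy": 0,"wz": 0},
  {"x": 0.008,"y": 0.394,"z": 0.048,"wx": -0.011,"wy": 0,"wz": 0},
  {"x": 0.008,"y": 0.394,"z": 0.048,"wx": -0.011,"wy": 0,"wz": 0},
  {"x": 0.09,"y": 0.394,"z": 0.048,"wx": -0.011,"wy": 0,"wz": 0},
  {"x": 0.17,"y": 0.394,"z": 0.048,"wx": -0.011,"wy": 0,"wz": 0},
  {"x": 0.22,"y": 0.394,"z": 0.048,"wx": -0.011,"wy": 0,"wz": 0},
  {"x": 0.252,"y": 0.394,"z": 0.048,"wx": -0.011,"wy": 0,"wz": 0},
  {"x": 0.252,"y": 0.394,"z": 0.048,"wx": -0.011,"wy": 0,"wz": 0},
])

```text
clock: 13.78
position: [0.7026, 0.0122, -0.0239]
tool_rot: [-2.684, 1.567, 2.001]
force: [-0.8, -0.1, -0.9]
grip_width: 0.0189
```

servo_tool([
  {"x": 0,"y": 0,"z": 0,"wx": 0,"wy": 0,"wz": 0},
  {"x": 0,"y": 0,"z": 0,"wx": 0,"wy": 0,"wz": 0},
  {"x": 0,"y": 0,"z": 0,"wx": 0,"wy": 0,"wz": 0},
  {"x": -0.07,"y": 0,"z": 0,"wx": 0,"wy": 0,"wz": 0},
  {"x": -0.2,"y": 0,"z": 0,"wx": 0,"wy": 0,"wz": 0},
  {"x": -0.3,"y": 0,"z": 0,"wx": 0,"wy": 0,"wz": 0},
  {"x": -0.35,"y": 0,"z": 0,"wx": 0,"wy": 0,"wz": 0},
  {"x": -0.35,"y": 0,"z": 0,"wx": 0,"wy": 0,"wz": 0},
], grip=-0.25)

```text
clock: 14.78
position: [0.7034, 0.0118, 0.1171]
tool_rot: [3.048, 1.568, 1.45]
force: [0.1, -0.2, -1.1]
grip_width: 0.0319
```

```bash
python3 go.py; python3 - <<'E'
from comp import *
a,d=bot.grab_frame('scene');P=cloud('scene',d)
save('s4.png',a);
comps(P,.017,.034,(.65,.77,-.04,.16))
E
```

```text
t 14.78 p [703.4  11.8 153.1] yaw -1.6 xax [ 0.     0.003 -1.   ] q [ 0.12  0.75 -0.37  1.42  0.29  1.03 -0.34] w 31.9 F [ 0.1 -0.2 -1.1]
  px [380. 279.] n 437 c [669.6  75.6] size [ 70.  184.8] ang 64.4 z 25.7 mean [667.1  70.3]
  px [376. 293.] n 437 c [708.2  60.3] size [ 23.3 134.4] ang 88.5 z 22.6 mean [709.4  59.3]
  px [352. 307.] n 173 c [755.1   7.5] size [ 6.7 74.7] ang 87.3 z 25.8 mean [755.6   5. ]
  px [403. 310.] n 191 c [758. 111.] size [ 8.2 73.9] ang 90.8 z 25.3 mean [758.6 112.4]
```

View pics/s4.png

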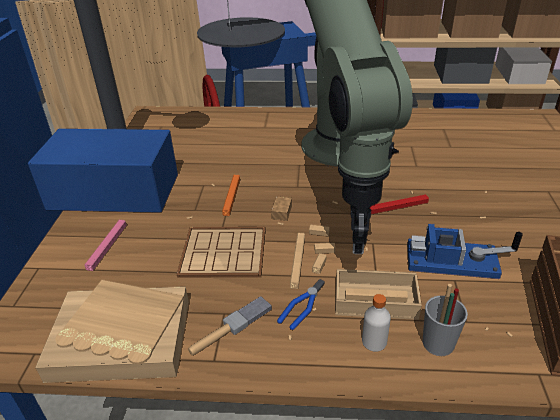

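```bash
python3 go.py 533.2,-120.4,120,=-92.7 533.2,-120.4,15,=-92.7; python3 - <<'E'
from comp import *
a,d=bot.grab_frame('top');P=cloud('top',d)
comps(P,.017,.024,(.4,.69,-.2,.12))
E
```

```text
t 14.82 p [702.6  11.7 151.6] yaw -1.6 xax [-0.002  0.003 -1.   ] q [ 0.12  0.75 -0.37  1.42  0.29  1.03 -0.34] w 32.1 F [-0.6 -0.4 -0.6]
533.2,-120.4,120,=-92.7 {'x': 0.0787, 'y': -0.4142, 'z': 0.3418, 'wx': 0.2532, 'wy': -0.0001, 'wz': 0.0006}
533.2,-120.4,15,=-92.7 {'x': 0.3412, 'y': -0.4138, 'z': 0.3426, 'wx': 0.2532, 'wy': -0.0001, 'wz': 0.0006}
  px [273. 187.] n 421 c [ 585.2 -122.6] size [ 19.8 179.1] ang 177.4 z 19.8 mean [ 581.9 -122.5]
```

servo_tool([
  {"x": 0.03,"y": -0.1,"z": 0.08,"wx": 0.03,"wy": 0,"wz": 0},
  {"x": 0.079,"y": -0.414,"z": 0.342,"wx": 0.253,"wy": 0,"wz": 0},
  {"x": 0.079,"y": -0.414,"z": 0.342,"wx": 0.253,"wy": 0,"wz": 0},
  {"x": 0.079,"y": -0.414,"z": 0.342,"wx": 0.253,"wy": 0,"wz": 0},
  {"x": 0.079,"y": -0.414,"z": 0.342,"wx": 0.253,"wy": 0,"wz": 0},
  {"x": 0.079,"y": -0.414,"z": 0.342,"wx": 0.253,"wy": 0,"wz": 0},
  {"x": 0.079,"y": -0.414,"z": 0.342,"wx": 0.253,"wy": 0,"wz": 0},
  {"x": 0.079,"y": -0.414,"z": 0.342,"wx": 0.253,"wy": 0,"wz": 0},
  {"x": 0.079,"y": -0.414,"z": 0.342,"wx": 0.253,"wy": 0,"wz": 0},
  {"x": 0.079,"y": -0.414,"z": 0.342,"wx": 0.253,"wy": 0,"wz": 0},
  {"x": 0.079,"y": -0.414,"z": 0.342,"wx": 0.253,"wy": 0,"wz": 0},
])

```text
clock: 16.25
position: [0.5324, -0.1204, 0.0826]
tool_rot: [-0.588, 1.566, 2.51]
force: [-0.7, -1.2, -0.4]
grip_width: 0.0319
```

```bash
python3 go.py 533.2,-120.4,10,=-92.7 533.2,-120.4,4,=-92.7
```

```text
t 16.25 p [ 532.4 -120.4  118.6] yaw -92.5 xax [-0.004  0.003 -1.   ] q [ 0.1   0.55  0.03  1.9  -0.02  0.7  -1.48] w 31.9 F [-0.7 -1.2 -0.4]
533.2,-120.4,10,=-92.7 {'x': 0.2716, 'y': 0.0006, 'z': -0.0031, 'wx': 0.0006, 'wy': 0.0007, 'wz': 0.0004}
533.2,-120.4,4,=-92.7 {'x': 0.2866, 'y': 0.0006, 'z': -0.0031, 'wx': 0.0006, 'wy': 0.0007, 'wz': 0.0004}
```

servo_tool([
  {"x": 0.1,"y": 0.001,"z": -0.003,"wx": 0,"wy": 0,"wz": 0},
  {"x": 0.2,"y": 0.001,"z": -0.003,"wx": 0,"wy": 0,"wz": 0},
  {"x": 0.25,"y": 0.001,"z": -0.003,"wx": 0,"wy": 0,"wz": 0},
  {"x": 0.272,"y": 0.001,"z": -0.003,"wx": 0,"wy": 0,"wz": 0},
  {"x": 0.28,"y": 0.001,"z": -0.003,"wx": 0,"wy": 0,"wz": 0},
  {"x": 0.286,"y": 0.001,"z": -0.003,"wx": 0,"wy": 0,"wz": 0},
  {"x": 0.286,"y": 0.001,"z": -0.003,"wx": 0,"wy": 0,"wz": 0},
])

```text
clock: 17.12
position: [0.5335, -0.1206, -0.0312]
tool_rot: [-0.676, 1.566, 2.422]
force: [0.2, 0.4, 0.1]
grip_width: 0.0319
```

servo_tool([
  {"x": 0,"y": 0,"z": 0,"wx": 0,"wy": 0,"wz": 0},
  {"x": 0,"y": 0,"z": 0,"wx": 0,"wy": 0,"wz": 0},
  {"x": 0,"y": 0,"z": 0,"wx": 0,"wy": 0,"wz": 0},
  {"x": 0,"y": 0,"z": 0,"wx": 0,"wy": 0,"wz": 0},
], grip=-1, squeeze=70)

```text
clock: 17.62
position: [0.5338, -0.1206, -0.0306]
tool_rot: [-0.801, 1.567, 2.297]
force: [-1.6, 0.4, 6.8]
grip_width: 0.0178
```

```bash
python3 go.py 533.2,-120.4,100,=-92.7 546.2,39.7,120,=-5.5
```

```text
t 17.62 p [ 533.8 -120.6    5.4] yaw -92.5 xax [-0.003  0.003 -1.   ] q [ 0.11  0.74  0.01  1.94 -0.03  0.47 -1.48] w 17.8 F [-1.6  0.4  6.8]
533.2,-120.4,100,=-92.7 {'x': -0.2366, 'y': -0.0012, 'z': 0.0022, 'wx': 0.0006, 'wy': 0.0004, 'wz': 0.0004}
546.2,39.7,120,=-5.5 {'x': -0.2855, 'y': -0.4026, 'z': -0.0128, 'wx': -0.2416, 'wy': 0.0, 'wz': 0.0007}
```

servo_tool([
  {"x": -0.1,"y": 0,"z": 0,"wx": 0,"wy": 0,"wz": 0},
  {"x": -0.236,"y": 0,"z": 0,"wx": 0,"wy": 0,"wz": 0},
  {"x": -0.285,"y": -0.1,"z": 0,"wx": -0.03,"wy": 0,"wz": 0},
  {"x": -0.285,"y": -0.2,"z": -0.006,"wx": -0.06,"wy": 0,"wz": 0},
  {"x": -0.285,"y": -0.3,"z": -0.01,"wx": -0.09,"wy": 0,"wz": 0},
  {"x": -0.285,"y": -0.403,"z": -0.013,"wx": -0.12,"wy": 0,"wz": 0},
  {"x": -0.285,"y": -0.403,"z": -0.013,"wx": -0.15,"wy": 0,"wz": 0},
  {"x": -0.285,"y": -0.403,"z": -0.013,"wx": -0.18,"wy": 0,"wz": 0},
  {"x": -0.285,"y": -0.403,"z": -0.013,"wx": -0.21,"wy": 0,"wz": 0},
  {"x": -0.285,"y": -0.403,"z": -0.013,"wx": -0.241,"wy": 0,"wz": 0},
  {"x": -0.285,"y": -0.403,"z": -0.013,"wx": -0.241,"wy": 0,"wz": 0},
  {"x": -0.285,"y": -0.403,"z": -0.013,"wx": -0.241,"wy": 0,"wz": 0},
])

```text
clock: 19.12
position: [0.5463, 0.0397, 0.0839]
tool_rot: [-2.321, 1.567, 2.288]
force: [0.3, -0.9, -0.4]
grip_width: 0.0176
```

```bash
python3 go.py; python3 - <<'E'
from comp import *
a,d=bot.grab_frame('top');b,e=bot.grab_frame('scene')
P=cloud('top',d);comps(P,.115,.16,(.5,.6,.04,.23),40)
Q=cloud('scene',e);comps(Q,.11,.16,(.5,.6,.06,.23),40)
save('t5.png',np.hstack([cv2.resize(a[140:280,80:280],None,fx=2,fy=2),cv2.resize(b[160:300,330:530],None,fx=2,fy=2)]))
E
```

```text
t 19.12 p [546.3  39.7 119.9] yaw -6.0 xax [-0.002  0.003 -1.   ] q [ 0.1   0.57 -0.38  1.88  0.29  0.75 -0.55] w 17.6 F [ 0.3 -0.9 -0.4]
  px [401. 216.] n 571 c [558.9 120.6] size [ 24.6 122. ] ang 84.3 z 128.7 mean [562.3 120.3]
```

View pics/t5.png

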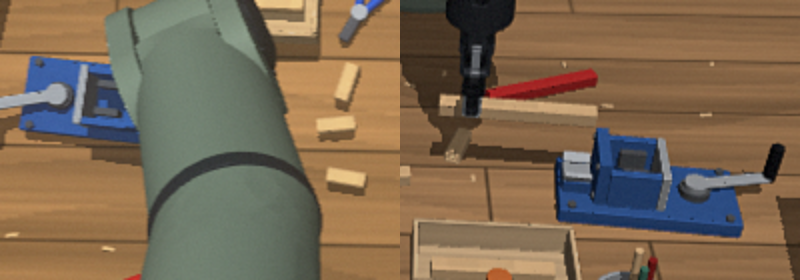

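```bash
python3 go.py 546.2,39.7,60,-5.5 546.2,39.7,47,-5.5 553.6,116.3,47,-5.5; python3 - <<'E'
from comp import *
b,e=bot.grab_frame('scene');Q=cloud('scene',e)*1000
for y in range(-10,185,15):
    m=(abs(Q[...,1]-y)<6)&(Q[...,2]>105)&(Q[...,2]<160)&(Q[...,0]>520)&(Q[...,0]<585)
    if m.sum()>5:
        q=Q[m]; print(y,m.sum(),'zmax',np.round(np.percentile(q[:,2],[50,95,99]),1),'x of front',np.round(np.percentile(q[:,0],90),1))
E
```

```text
t 19.23 p [546.3  39.9 119.9] yaw -5.9 xax [-0.002  0.003 -1.   ] q [ 0.1   0.57 -0.38  1.88  0.29  0.75 -0.55] w 17.8 F [ 0.1 -0.3 -1.7]
546.2,39.7,60,-5.5 {'x': 0.1496, 'y': 0.0002, 'z': 0.0009, 'wx': -0.0011, 'wy': -0.0004, 'wz': 0.0004}
546.2,39.7,47,-5.5 {'x': 0.1821, 'y': 0.0003, 'z': 0.001, 'wx': -0.0011, 'wy': -0.0004, 'wz': 0.0004}
553.6,116.3,47,-5.5 {'x': 0.1826, 'y': -0.001, 'z': -0.1914, 'wx': -0.0011, 'wy': -0.0004, 'wz': 0.0004}
5 42 zmax [128.1 131.8 133.8] x of front 555.7
20 57 zmax [128.9 133.6 134.1] x of front 559.2
35 58 zmax [137.3 152.5 154.1] x of front 572.8
50 50 zmax [129.2 142.6 146.4] x of front 566.1
65 55 zmax [129.  133.2 134. ] x of front 562.2
80 58 zmax [127.8 133.1 133.2] x of front 564.0
95 58 zmax [128.1 133.2 135.2] x of front 565.5
110 52 zmax [128.5 133.5 134.1] x of front 565.7
125 57 zmax [129.  132.8 133.9] x of front 568.7
140 59 zmax [128.2 133.5 134.2] x of front 569.9
155 57 zmax [129.8 133.1 134.5] x of front 570.3
170 55 zmax [128.8 133.6 134.8] x of front 572.6
```

servo_tool([
  {"x": 0.07,"y": 0,"z": 0.001,"wx": -0.001,"wy": 0,"wz": 0},
  {"x": 0.14,"y": 0,"z": 0.001,"wx": -0.001,"wy": 0,"wz": 0},
  {"x": 0.16,"y": 0,"z": 0.001,"wx": -0.001,"wy": 0,"wz": 0},
  {"x": 0.172,"y": 0,"z": 0.001,"wx": -0.001,"wy": 0,"wz": 0},
  {"x": 0.181,"y": 0,"z": 0.001,"wx": -0.001,"wy": 0,"wz": 0},
  {"x": 0.181,"y": 0,"z": 0.001,"wx": -0.001,"wy": 0,"wz": 0},
  {"x": 0.181,"y": 0,"z": 0.001,"wx": -0.001,"wy": 0,"wz": 0},
])

```text
clock: 20.15
position: [0.5464, 0.0397, 0.0119]
tool_rot: [-2.466, 1.568, 2.151]
force: [0.8, -0.8, -0.4]
grip_width: 0.0179
```

```bash
python3 go.py 553.6,116.3,47.5,-5.5 ; python3 - <<'E'
from comp import *
b,e=bot.grab_frame('scene');Q=cloud('scene',e)
print(bot.observe()['moment']);comps(Q,.055,.07,(.5,.6,.06,.19),40)
E
```

```text
t 20.15 p [546.4  39.7  47.9] yaw -5.5 xax [-0.002  0.003 -1.   ] q [ 0.06  0.68 -0.33  1.92  0.36  0.6  -0.6 ] w 17.9 F [ 0.8 -0.8 -0.4]
553.6,116.3,47.5,-5.5 {'x': 0.0014, 'y': -0.0003, 'z': -0.1923, 'wx': 0.0, 'wy': -0.0004, 'wz': 0.0003}
[-0.04792476 -0.0130617  -0.00275942]
  px [398. 237.] n 307 c [557.3 119.8] size [ 26.  118.6] ang 84.0 z 59.1 mean [558.8 120.8]
```

servo_tool([
  {"x": 0.001,"y": 0,"z": -0.02,"wx": 0,"wy": 0,"wz": 0},
  {"x": 0.001,"y": 0,"z": -0.035,"wx": 0,"wy": 0,"wz": 0},
  {"x": 0.001,"y": 0,"z": -0.05,"wx": 0,"wy": 0,"wz": 0},
  {"x": 0.001,"y": 0,"z": -0.065,"wx": 0,"wy": 0,"wz": 0},
  {"x": 0.001,"y": 0,"z": -0.065,"wx": 0,"wy": 0,"wz": 0},
])

```text
clock: 20.82
position: [0.5488, 0.0663, 0.0115]
tool_rot: [-2.485, 1.567, 2.132]
force: [-0.3, -0.8, -0.7]
grip_width: 0.0179
```

```bash
python3 go.py 552.9,109,47.5,-5.5 553.6,116.3,47.5,-5.5 
```

```text
t 20.82 p [548.8  66.3  47.5] yaw -5.4 xax [-0.002  0.003 -1.   ] q [ 0.01  0.69 -0.33  1.91  0.36  0.61 -0.64] w 17.9 F [-0.3 -0.8 -0.7]
552.9,109,47.5,-5.5 {'x': 0.0002, 'y': 0.0, 'z': -0.1073, 'wx': 0.0002, 'wy': -0.0004, 'wz': 0.0003}
553.6,116.3,47.5,-5.5 {'x': 0.0003, 'y': 0.0, 'z': -0.1256, 'wx': 0.0002, 'wy': -0.0004, 'wz': 0.0003}
```

Smooth through the mouth. Feeding nearly home, then the last bit gently.

servo_tool([
  {"x": 0,"y": 0,"z": -0.025,"wx": 0,"wy": 0,"wz": 0},
  {"x": 0,"y": 0,"z": -0.05,"wx": 0,"wy": 0,"wz": 0},
  {"x": 0,"y": 0,"z": -0.075,"wx": 0,"wy": 0,"wz": 0},
  {"x": 0,"y": 0,"z": -0.095,"wx": 0,"wy": 0,"wz": 0},
  {"x": 0,"y": 0,"z": -0.11,"wx": 0,"wy": 0,"wz": 0},
  {"x": 0,"y": 0,"z": -0.11,"wx": 0,"wy": 0,"wz": 0},
])

```text
clock: 21.58
position: [0.553, 0.1105, 0.0116]
tool_rot: [-2.496, 1.567, 2.122]
force: [-0.2, -0.0, -0.6]
grip_width: 0.0175
```

servo_tool([
  {"x": 0,"y": 0,"z": -0.006,"wx": 0,"wy": 0,"wz": 0},
  {"x": 0,"y": 0,"z": -0.01,"wx": 0,"wy": 0,"wz": 0},
  {"x": 0,"y": 0,"z": -0.014,"wx": 0,"wy": 0,"wz": 0},
  {"x": 0,"y": 0,"z": -0.014,"wx": 0,"wy": 0,"wz": 0},
  {"x": 0,"y": 0,"z": -0.014,"wx": 0,"wy": 0,"wz": 0},
])

```text
clock: 22.2
position: [0.5535, 0.116, 0.0116]
tool_rot: [-2.492, 1.567, 2.126]
force: [1.0, 0.4, -1.1]
grip_width: 0.0178
```

```bash
python3 go.py
```

```text
t 22.2 p [553.5 116.   47.6] yaw -5.4 xax [-0.002  0.003 -1.   ] q [-0.08  0.7  -0.32  1.87  0.35  0.63 -0.71] w 17.8 F [ 1.   0.4 -1.1]
```

No stop contact yet, so I'll creep on until force shows.

servo_tool([
  {"x": 0,"y": 0,"z": -0.005,"wx": 0,"wy": 0,"wz": 0},
  {"x": 0,"y": 0,"z": -0.008,"wx": 0,"wy": 0,"wz": 0},
  {"x": 0,"y": 0,"z": -0.008,"wx": 0,"wy": 0,"wz": 0},
])

```text
clock: 22.58
position: [0.5538, 0.1193, 0.0116]
tool_rot: [-2.494, 1.567, 2.124]
force: [0.5, -0.1, -0.8]
grip_width: 0.0179
```

```bash
python3 go.py; python3 - <<'E'
from comp import *
b,e=bot.grab_frame('scene');Q=cloud('scene',e)
save('s6.png',cv2.resize(b[200:290,370:520],None,fx=4,fy=4,interpolation=cv2.INTER_CUBIC))
E
```

```text
t 22.57 p [553.8 119.3  47.6] yaw -5.4 xax [-0.002  0.003 -1.   ] q [-0.09  0.7  -0.32  1.87  0.35  0.63 -0.72] w 17.9 F [ 0.5 -0.1 -0.8]
```

View pics/s6.png

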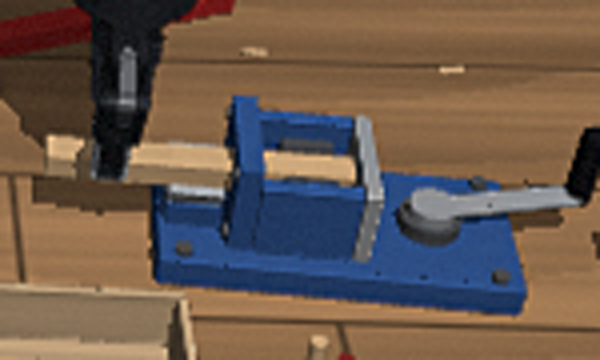

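servo_tool([
  {"x": 0,"y": 0,"z": -0.004,"wx": 0,"wy": 0,"wz": 0},
  {"x": 0,"y": 0,"z": -0.007,"wx": 0,"wy": 0,"wz": 0},
  {"x": 0,"y": 0,"z": -0.007,"wx": 0,"wy": 0,"wz": 0},
])

```text
clock: 23.0
position: [0.5537, 0.1204, 0.0114]
tool_rot: [-1.742, 1.568, 2.875]
force: [-1.2, -8.0, -0.9]
grip_width: 0.0179
```

servo_tool([
  {"x": 0,"y": 0,"z": -0.004,"wx": 0,"wy": 0,"wz": 0},
  {"x": 0,"y": 0,"z": -0.007,"wx": 0,"wy": 0,"wz": 0},
  {"x": 0,"y": 0,"z": -0.007,"wx": 0,"wy": 0,"wz": 0},
])

```text
clock: 23.38
position: [0.5535, 0.1203, 0.0111]
tool_rot: [-0.927, 1.565, -2.595]
force: [-0.9, -14.1, 3.2]
grip_width: 0.0178
```

```bash
python3 go.py; python3 - <<'E'
from comp import *
b,e=bot.grab_frame('scene');Q=cloud('scene',e)*1000
m=(Q[...,2]>53)&(Q[...,2]<66)&(Q[...,1]<110)&(Q[...,1]>40)&(abs(Q[...,0]-553)<20)
print('rear end y',np.percentile(Q[m][:,1],[0,1,3,6]))
E
```

```text
t 23.38 p [553.5 120.3  47.1] yaw -5.6 xax [-0.005 -0.003 -1.   ] q [-0.09  0.7  -0.32  1.87  0.35  0.63 -0.73] w 17.8 F [ -0.9 -14.1   3.2]
rear end y [81.62750095 81.76784573 81.96759734 82.85363445]
```

servo_tool([
  {"x": 0,"y": 0,"z": 0.002,"wx": 0,"wy": 0,"wz": 0},
  {"x": 0,"y": 0,"z": 0.002,"wx": 0,"wy": 0,"wz": 0},
  {"x": 0,"y": 0,"z": 0.002,"wx": 0,"wy": 0,"wz": 0},
  {"x": -0.03,"y": 0,"z": 0.002,"wx": 0,"wy": 0,"wz": 0},
  {"x": -0.1,"y": 0,"z": 0.002,"wx": 0,"wy": 0,"wz": 0},
  {"x": -0.2,"y": 0,"z": 0.002,"wx": 0,"wy": 0,"wz": 0},
  {"x": -0.25,"y": 0,"z": 0.002,"wx": 0,"wy": 0,"wz": 0},
  {"x": -0.25,"y": 0,"z": 0.002,"wx": 0,"wy": 0,"wz": 0},
], grip=-0.2)

```text
clock: 24.42
position: [0.5548, 0.1202, 0.1133]
tool_rot: [-0.525, 1.568, -2.194]
force: [-0.7, -0.7, 0.2]
grip_width: 0.0346
```

```bash
python3 go.py 558.6,390,140,=10 557,394,110,=10 557,394,50,=10; python3 - <<'E'
from comp import *
b,e=bot.grab_frame('scene');Q=cloud('scene',e)*1000
m=(Q[...,2]>50)&(Q[...,2]<66)&(Q[...,1]<110)&(Q[...,1]>40)&(abs(Q[...,0]-553)<25)
print('rear end y',np.percentile(Q[m][:,1],[0,1,3,6]))
comps(Q/1000,.053,.066,(.5,.6,.06,.17),40)
E
```

```text
t 24.43 p [554.8 120.2 149.3] yaw -5.6 xax [-0.001 -0.002 -1.   ] q [-0.05  0.55 -0.38  1.81  0.27  0.83 -0.66] w 34.6 F [-0.7 -0.7  0.2]
558.6,390,140,=10 {'x': 0.0218, 'y': -0.0561, 'z': -0.6724, 'wx': -0.0433, 'wy': 0.0003, 'wz': 0.0002}
557,394,110,=10 {'x': 0.0968, 'y': -0.061, 'z': -0.6821, 'wx': -0.0433, 'wy': 0.0003, 'wz': 0.0002}
557,394,50,=10 {'x': 0.2468, 'y': -0.0608, 'z': -0.6824, 'wx': -0.0433, 'wy': 0.0003, 'wz': 0.0002}
rear end y [81.66971077 81.93822277 82.23430222 82.70151418]
  px [401. 238.] n 251 c [557.7 126. ] size [26.1 87.8] ang 83.8 z 58.1 mean [560.4 126. ]
```

servo_tool([
  {"x": 0.005,"y": -0.02,"z": -0.2,"wx": -0.02,"wy": 0,"wz": 0},
  {"x": 0.02,"y": -0.06,"z": -0.684,"wx": -0.043,"wy": 0,"wz": 0},
  {"x": 0.02,"y": -0.06,"z": -0.684,"wx": -0.043,"wy": 0,"wz": 0},
  {"x": 0.02,"y": -0.06,"z": -0.684,"wx": -0.043,"wy": 0,"wz": 0},
  {"x": 0.02,"y": -0.06,"z": -0.684,"wx": -0.043,"wy": 0,"wz": 0},
  {"x": 0.02,"y": -0.06,"z": -0.684,"wx": -0.043,"wy": 0,"wz": 0},
  {"x": 0.097,"y": -0.061,"z": -0.684,"wx": -0.043,"wy": 0,"wz": 0},
  {"x": 0.15,"y": -0.061,"z": -0.684,"wx": -0.043,"wy": 0,"wz": 0},
  {"x": 0.2,"y": -0.061,"z": -0.684,"wx": -0.043,"wy": 0,"wz": 0},
  {"x": 0.246,"y": -0.061,"z": -0.684,"wx": -0.043,"wy": 0,"wz": 0},
  {"x": 0.246,"y": -0.061,"z": -0.684,"wx": -0.043,"wy": 0,"wz": 0},
])

```text
clock: 25.85
position: [0.5555, 0.3937, 0.0114]
tool_rot: [-1.083, 1.565, -2.481]
force: [-0.1, 0.5, 0.4]
grip_width: 0.0338
```

servo_tool([
  {"x": 0,"y": 0,"z": 0,"wx": 0,"wy": 0,"wz": 0},
  {"x": 0,"y": 0,"z": 0,"wx": 0,"wy": 0,"wz": 0},
  {"x": 0,"y": 0,"z": 0,"wx": 0,"wy": 0,"wz": 0},
  {"x": 0,"y": 0,"z": 0,"wx": 0,"wy": 0,"wz": 0},
], grip=-1, squeeze=25)

```text
clock: 26.35
position: [0.5559, 0.3941, 0.012]
tool_rot: [-1.093, 1.566, -2.491]
force: [-0.4, 0.7, 5.2]
grip_width: 0.0153
```

```bash
python3 arc.py -1.3 11
```

```text
t 26.35 p [555.9 394.1  48. ] yaw 9.9 xax [-0.004 -0.003 -1.   ] q [-0.46  0.85 -0.4   1.54  0.4   0.84 -0.83] w 15.3 F [-0.4  0.7  5.2]
545.78,391.60,48.03,=16.678 {'x': 0.0001, 'y': -0.026, 'z': 0.0018, 'wx': -0.0188, 'wy': 0.0003, 'wz': 0.0007}
536.04,387.92,48.03,=23.449 {'x': 0.0002, 'y': -0.0515, 'z': 0.0067, 'wx': -0.0376, 'wy': 0.0003, 'wz': 0.0007}
526.79,383.12,48.03,=30.220 {'x': 0.0004, 'y': -0.0764, 'z': 0.0145, 'wx': -0.0564, 'wy': 0.0002, 'wz': 0.0008}
518.18,377.26,48.03,=36.992 {'x': 0.0005, 'y': -0.1001, 'z': 0.0253, 'wx': -0.0752, 'wy': 0.0002, 'wz': 0.0008}
510.32,370.43,48.03,=43.763 {'x': 0.0006, 'y': -0.1224, 'z': 0.0387, 'wx': -0.094, 'wy': 0.0001, 'wz': 0.0008}
503.32,362.71,48.03,=50.534 {'x': 0.0007, 'y': -0.143, 'z': 0.0547, 'wx': -0.1129, 'wy': 0.0001, 'wz': 0.0008}
497.27,354.23,48.03,=57.306 {'x': 0.0009, 'y': -0.1615, 'z': 0.073, 'wx': -0.1317, 'wy': 0.0001, 'wz': 0.0008}
492.27,345.09,48.03,=64.077 {'x': 0.001, 'y': -0.1778, 'z': 0.0933, 'wx': -0.1505, 'wy': 0.0, 'wz': 0.0008}
488.39,335.43,48.03,=70.848 {'x': 0.0011, 'y': -0.1915, 'z': 0.1155, 'wx': -0.1693, 'wy': -0.0, 'wz': 0.0008}
485.66,325.38,48.03,=77.620 {'x': 0.0012, 'y': -0.2025, 'z': 0.139, 'wx': -0.1881, 'wy': -0.0001, 'wz': 0.0008}
484.15,315.07,48.03,=84.391 {'x': 0.0013, 'y': -0.2107, 'z': 0.1638, 'wx': -0.2069, 'wy': -0.0001, 'wz': 0.0008}
radius 88.18719704017968 ang 100.52525244282515
```

servo_tool([
  {"x": 0,"y": -0.026,"z": 0.002,"wx": -0.019,"wy": 0,"wz": 0},
  {"x": 0,"y": -0.0515,"z": 0.007,"wx": -0.038,"wy": 0,"wz": 0},
  {"x": 0,"y": -0.076,"z": 0.0145,"wx": -0.056,"wy": 0,"wz": 0},
  {"x": 0,"y": -0.1,"z": 0.025,"wx": -0.075,"wy": 0,"wz": 0},
  {"x": 0,"y": -0.122,"z": 0.039,"wx": -0.094,"wy": 0,"wz": 0},
  {"x": 0,"y": -0.143,"z": 0.055,"wx": -0.113,"wy": 0,"wz": 0},
  {"x": 0,"y": -0.1615,"z": 0.073,"wx": -0.132,"wy": 0,"wz": 0},
  {"x": 0,"y": -0.178,"z": 0.093,"wx": -0.15,"wy": 0,"wz": 0},
  {"x": 0.001,"y": -0.1915,"z": 0.1155,"wx": -0.169,"wy": 0,"wz": 0},
  {"x": 0.001,"y": -0.2025,"z": 0.139,"wx": -0.188,"wy": 0,"wz": 0},
  {"x": 0.001,"y": -0.21,"z": 0.161,"wx": -0.205,"wy": 0,"wz": 0},
  {"x": 0.001,"y": -0.21,"z": 0.161,"wx": -0.205,"wy": 0,"wz": 0},
])

```text
clock: 27.85
position: [0.4862, 0.3179, 0.0126]
tool_rot: [2.243, 1.569, 2.135]
force: [12.2, 11.6, -10.4]
grip_width: 0.0152
```

```bash
python3 arc.py -0.05 1
```

```text
t 27.85 p [486.2 317.9  48.6] yaw 83.8 xax [-0.001  0.002 -1.   ] q [-0.2   0.8  -0.7   1.82  0.7   0.79  0.19] w 15.2 F [ 12.2  11.6 -10.4]
485.76,313.59,48.61,=86.639 {'x': -0.0, 'y': -0.0108, 'z': 0.0001, 'wx': -0.008, 'wy': -0.0002, 'wz': -0.0002}
radius 86.46423031297165 ang 173.03031725681606
```

servo_tool([
  {"x": 0,"y": 0,"z": 0,"wx": 0,"wy": 0,"wz": 0},
  {"x": 0,"y": 0,"z": 0,"wx": 0,"wy": 0,"wz": 0},
  {"x": 0,"y": 0,"z": 0,"wx": 0,"wy": 0,"wz": 0},
  {"x": -0.05,"y": 0,"z": 0,"wx": 0,"wy": 0,"wz": 0},
  {"x": -0.15,"y": 0,"z": 0,"wx": 0,"wy": 0,"wz": 0},
  {"x": -0.3,"y": 0,"z": 0,"wx": 0,"wy": 0,"wz": 0},
  {"x": -0.3,"y": 0,"z": 0,"wx": 0,"wy": 0,"wz": 0},
], grip=0)

```text
clock: 28.72
position: [0.4878, 0.3194, 0.138]
tool_rot: [0.941, 1.564, 0.833]
force: [-0.6, -0.8, -0.9]
grip_width: 0.0429
```

```bash
python3 go.py 477.3,31.2,150,68.4; python3 - <<'E'
from comp import *
a,d=bot.grab_frame('top');P=cloud('top',d)
comps(P,.055,.067,(.5,.62,.05,.4),15);comps(P,.034,.043,(.4,.64,.28,.45),15);comps(P,.067,.09,(.4,.64,.28,.42),10)
print('blanks');comps(P,.016,.025,(.3,.69,-.2,.12))
b,e=bot.grab_frame('scene');Q=cloud('scene',e)*1000
m=(Q[...,2]>50)&(Q[...,2]<66)&(Q[...,1]<110)&(Q[...,1]>40)&(abs(Q[...,0]-553)<25)
print('rear end y',np.percentile(Q[m][:,1],[0,1,3,6]))
save('t7.png',np.hstack([cv2.resize(a[140:280,60:280],None,fx=1.8,fy=1.8),cv2.resize(b[160:300,300:520],None,fx=1.8,fy=1.8)]))
E
```

```text
t 28.73 p [487.8 319.4 174. ] yaw 83.8 xax [ 0.005  0.005 -1.   ] q [-0.12  0.64 -0.82  1.74  0.54  1.    0.31] w 42.9 F [-0.6 -0.8 -0.9]
477.3,31.2,150,68.4 {'x': 0.0561, 'y': -0.7193, 'z': 0.0518, 'wx': 0.0427, 'wy': 0.0005, 'wz': -0.001}
  px [132. 188.] n 276 c [564.8 233.9] size [53. 54.] ang 82.4 z 61.6 mean [565.3 236. ]
  px [172. 193.] n 343 c [555.7 134.1] size [ 20.7 110.6] ang 84.4 z 61.3 mean [555.4 133.8]
  px [107. 198.] n 250 c [537.6 306.8] size [28.8 94.5] ang 179.7 z 38.2 mean [542.7 309.1]
  px [ 60. 159.] n 22 c [634.6 416.9] size [ 3.7 10.3] ang 166.3 z 79.3 mean [634.8 417.4]
blanks
  px [253. 180.] n 129 c [598.3 -70.1] size [20.1 50.1] ang 162.0 z 19.7 mean [598.2 -70. ]
  px [248. 202.] n 132 c [541.3 -57.2] size [20.1 49.9] ang 97.1 z 19.6 mean [541.5 -58.2]
  px [214. 225.] n 127 c [476.8  31.4] size [19.7 49.2] ang 160.6 z 19.0 mean [476.9  31.5]
  px [253. 228.] n 127 c [471.4 -71.7] size [19.6 48.9] ang 80.5 z 19.8 mean [471.3 -71.8]
  px [190. 267.] n 168 c [367.9  89.4] size [19.  64.1] ang 109.2 z 19.2 mean [367.7  89.6]
rear end y [81.27958576 81.75676069 82.15690308 82.7264601 ]
```

View pics/t7.png

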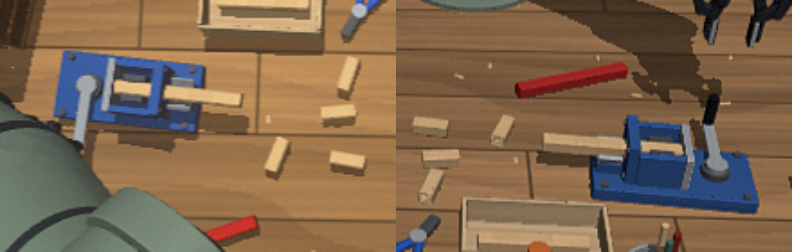

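servo_tool([
  {"x": 0,"y": -0.2,"z": 0.02,"wx": 0.01,"wy": 0,"wz": 0},
  {"x": 0.05,"y": -0.719,"z": 0.052,"wx": 0.042,"wy": 0,"wz": 0},
  {"x": 0.056,"y": -0.719,"z": 0.052,"wx": 0.042,"wy": 0,"wz": 0},
  {"x": 0.056,"y": -0.719,"z": 0.052,"wx": 0.042,"wy": 0,"wz": 0},
  {"x": 0.056,"y": -0.719,"z": 0.052,"wx": 0.042,"wy": 0,"wz": 0},
  {"x": 0.056,"y": -0.719,"z": 0.052,"wx": 0.042,"wy": 0,"wz": 0},
  {"x": 0.056,"y": -0.719,"z": 0.052,"wx": 0.042,"wy": 0,"wz": 0},
])

```text
clock: 29.7
position: [0.4759, 0.0303, 0.111]
tool_rot: [1.857, 1.568, 1.485]
force: [0.0, 0.7, -0.5]
grip_width: 0.0425
```

```bash
python3 go.py 477,31.3,5.5,69.5
```

```text
t 29.7 p [475.9  30.3 147. ] yaw 68.7 xax [ 0.     0.003 -1.   ] q [ 0.4   0.5  -0.77  2.03  0.49  0.79  0.54] w 42.5 F [ 0.   0.7 -0.5]
477,31.3,5.5,69.5 {'x': 0.3537, 'y': 0.0025, 'z': 0.002, 'wx': -0.0023, 'wy': -0.0001, 'wz': -0.0004}
```

servo_tool([
  {"x": 0.12,"y": 0.0025,"z": 0.002,"wx": -0.002,"wy": 0,"wz": 0},
  {"x": 0.24,"y": 0.0025,"z": 0.002,"wx": -0.002,"wy": 0,"wz": 0},
  {"x": 0.32,"y": 0.0025,"z": 0.002,"wx": -0.002,"wy": 0,"wz": 0},
  {"x": 0.353,"y": 0.0025,"z": 0.002,"wx": -0.002,"wy": 0,"wz": 0},
  {"x": 0.353,"y": 0.0025,"z": 0.002,"wx": -0.002,"wy": 0,"wz": 0},
])

```text
clock: 30.32
position: [0.4769, 0.0323, -0.0302]
tool_rot: [2.095, 1.568, 1.737]
force: [0.0, -0.0, 0.4]
grip_width: 0.0425
```

servo_tool([
  {"x": 0,"y": 0,"z": 0,"wx": 0,"wy": 0,"wz": 0},
  {"x": 0,"y": 0,"z": 0,"wx": 0,"wy": 0,"wz": 0},
  {"x": 0,"y": 0,"z": 0,"wx": 0,"wy": 0,"wz": 0},
  {"x": 0,"y": 0,"z": 0,"wx": 0,"wy": 0,"wz": 0},
], grip=-1, squeeze=60)

```text
clock: 30.82
position: [0.4777, 0.0326, -0.0289]
tool_rot: [1.447, 1.567, 1.088]
force: [-2.3, 1.4, 10.7]
grip_width: 0.0179
```

servo_tool([
  {"x": -0.1,"y": 0,"z": 0,"wx": 0,"wy": 0,"wz": 0},
  {"x": -0.2,"y": 0,"z": 0,"wx": 0,"wy": 0,"wz": 0},
  {"x": -0.2,"y": 0,"z": 0,"wx": 0,"wy": 0,"wz": 0},
])

```text
clock: 31.2
position: [0.4794, 0.0322, 0.0543]
tool_rot: [0.773, 1.563, 0.414]
force: [1.1, 0.3, -0.1]
grip_width: 0.0181
```

```bash
python3 go.py 592.1,-253.4,80,92.4 592.1,-253.4,12,92.4
```

```text
t 31.2 p [479.4  32.2  90.3] yaw 69.4 xax [ 0.007  0.003 -1.   ] q [ 0.34  0.6  -0.7   2.07  0.61  0.68  0.45] w 18.1 F [ 1.1  0.3 -0.1]
592.1,-253.4,80,92.4 {'x': 0.0255, 'y': -0.5695, 'z': 0.5147, 'wx': -0.0638, 'wy': 0.001, 'wz': -0.0007}
592.1,-253.4,12,92.4 {'x': 0.1955, 'y': -0.5704, 'z': 0.5138, 'wx': -0.0638, 'wy': 0.001, 'wz': -0.0007}
```

servo_tool([
  {"x": 0.02,"y": -0.19,"z": 0.17,"wx": -0.02,"wy": 0,"wz": 0},
  {"x": 0.02,"y": -0.38,"z": 0.34,"wx": -0.05,"wy": 0,"wz": 0},
  {"x": 0.025,"y": -0.57,"z": 0.514,"wx": -0.064,"wy": 0.001,"wz": -0.001},
  {"x": 0.025,"y": -0.57,"z": 0.514,"wx": -0.064,"wy": 0.001,"wz": -0.001},
  {"x": 0.025,"y": -0.57,"z": 0.514,"wx": -0.064,"wy": 0.001,"wz": -0.001},
  {"x": 0.025,"y": -0.57,"z": 0.514,"wx": -0.064,"wy": 0.001,"wz": -0.001},
  {"x": 0.025,"y": -0.57,"z": 0.514,"wx": -0.064,"wy": 0.001,"wz": -0.001},
  {"x": 0.1,"y": -0.57,"z": 0.514,"wx": -0.064,"wy": 0.001,"wz": -0.001},
  {"x": 0.16,"y": -0.57,"z": 0.514,"wx": -0.064,"wy": 0.001,"wz": -0.001},
  {"x": 0.19,"y": -0.57,"z": 0.514,"wx": -0.064,"wy": 0.001,"wz": -0.001},
  {"x": 0.19,"y": -0.57,"z": 0.514,"wx": -0.064,"wy": 0.001,"wz": -0.001},
])

```text
clock: 32.58
position: [0.592, -0.2527, -0.0224]
tool_rot: [-2.179, 1.569, -2.136]
force: [0.1, 0.1, 0.2]
grip_width: 0.0178
```

```bash
python3 go.py 592.1,-253.4,13.5,92.4
```

```text
t 32.58 p [ 592.  -252.7   13.6] yaw 92.5 xax [-0.001 -0.002 -1.   ] q [ 0.75  0.93 -0.7   1.65  0.75  0.86  1.35] w 17.8 F [0.1 0.1 0.2]
592.1,-253.4,13.5,92.4 {'x': 0.0003, 'y': -0.0018, 'z': 0.0001, 'wx': 0.0003, 'wy': -0.0002, 'wz': 0.0003}
```

servo_tool([
  {"x": 0,"y": 0,"z": 0,"wx": 0,"wy": 0,"wz": 0},
  {"x": 0,"y": 0,"z": 0,"wx": 0,"wy": 0,"wz": 0},
  {"x": 0,"y": 0,"z": 0,"wx": 0,"wy": 0,"wz": 0},
  {"x": -0.08,"y": 0,"z": 0,"wx": 0,"wy": 0,"wz": 0},
  {"x": -0.2,"y": 0,"z": 0,"wx": 0,"wy": 0,"wz": 0},
  {"x": -0.2,"y": 0,"z": 0,"wx": 0,"wy": 0,"wz": 0},
], grip=-0.25)

```text
clock: 33.33
position: [0.594, -0.253, 0.0612]
tool_rot: [-0.809, 1.566, -0.766]
force: [0.7, 0.6, -0.1]
grip_width: 0.0317
```

```bash
python3 - <<'E'
from comp import *
a,d=bot.grab_frame('top');P=cloud('top',d)
comps(P,.016,.03,(.43,.68,-.45,.12))
E
python3 go.py 598.3,-70.1,80,72.5 598.3,-70.1,7,72.5
```

```text
px [253. 181.] n 130 c [598.6 -70.2] size [20.2 49.9] ang 162.0 z 19.7 mean [598.  -70.3]
  px [321. 189.] n 46 c [ 578.6 -249.7] size [12.8 33.2] ang 20.5 z 25.0 mean [ 577.7 -251.3]
  px [248. 202.] n 132 c [541.4 -57.3] size [19.9 49.2] ang 96.6 z 19.8 mean [541. -57.]
  px [253. 228.] n 132 c [471.2 -71.8] size [19.6 49.8] ang 81.1 z 19.7 mean [471.  -71.9]
t 33.38 p [ 592.9 -253.    95.2] yaw 92.5 xax [ 0.001 -0.003 -1.   ] q [ 0.79  0.82 -0.77  1.62  0.67  0.97  1.41] w 31.9 F [-0.2  0.5  0.2]
598.3,-70.1,80,72.5 {'x': 0.0366, 'y': 0.4563, 'z': 0.0331, 'wx': 0.0555, 'wy': 0.0003, 'wz': 0.0004}
598.3,-70.1,7,72.5 {'x': 0.2191, 'y': 0.4569, 'z': 0.0329, 'wx': 0.0555, 'wy': 0.0003, 'wz': 0.0004}
```

servo_tool([
  {"x": 0.01,"y": 0.15,"z": 0.01,"wx": 0.02,"wy": 0,"wz": 0},
  {"x": 0.03,"y": 0.3,"z": 0.02,"wx": 0.04,"wy": 0,"wz": 0},
  {"x": 0.037,"y": 0.457,"z": 0.033,"wx": 0.055,"wy": 0,"wz": 0},
  {"x": 0.037,"y": 0.457,"z": 0.033,"wx": 0.055,"wy": 0,"wz": 0},
  {"x": 0.037,"y": 0.457,"z": 0.033,"wx": 0.055,"wy": 0,"wz": 0},
  {"x": 0.037,"y": 0.457,"z": 0.033,"wx": 0.055,"wy": 0,"wz": 0},
  {"x": 0.12,"y": 0.457,"z": 0.033,"wx": 0.055,"wy": 0,"wz": 0},
  {"x": 0.18,"y": 0.457,"z": 0.033,"wx": 0.055,"wy": 0,"wz": 0},
  {"x": 0.218,"y": 0.457,"z": 0.033,"wx": 0.055,"wy": 0,"wz": 0},
  {"x": 0.218,"y": 0.457,"z": 0.033,"wx": 0.055,"wy": 0,"wz": 0},
])

```text
clock: 34.62
position: [0.5978, -0.0701, -0.0295]
tool_rot: [-1.348, 1.568, -1.65]
force: [-0.5, -0.1, -0.1]
grip_width: 0.0319
```

servo_tool([
  {"x": 0,"y": 0,"z": 0,"wx": 0,"wy": 0,"wz": 0},
  {"x": 0,"y": 0,"z": 0,"wx": 0,"wy": 0,"wz": 0},
  {"x": 0,"y": 0,"z": 0,"wx": 0,"wy": 0,"wz": 0},
  {"x": 0,"y": 0,"z": 0,"wx": 0,"wy": 0,"wz": 0},
], grip=-1, squeeze=60)

```text
clock: 35.12
position: [0.5984, -0.0701, -0.0284]
tool_rot: [-0.873, 1.568, -1.175]
force: [-1.5, 0.4, 6.5]
grip_width: 0.0179
```

servo_tool([
  {"x": -0.1,"y": 0,"z": 0,"wx": 0,"wy": 0,"wz": 0},
  {"x": -0.2,"y": 0,"z": 0,"wx": 0,"wy": 0,"wz": 0},
  {"x": -0.2,"y": 0,"z": 0,"wx": 0,"wy": 0,"wz": 0},
])

```text
clock: 35.5
position: [0.6002, -0.07, 0.0548]
tool_rot: [-0.237, 1.564, -0.539]
force: [0.1, -0.1, -0.6]
grip_width: 0.0181
```

```bash
python3 go.py 594.5,-310.4,80,92.4 594.5,-310.4,13.5,92.4;  python3 - <<'E'
from comp import *
a,d=bot.grab_frame('top');P=cloud('top',d)
comps(P,.016,.03,(.43,.68,-.45,.12))
E
```

```text
t 35.5 p [600.2 -70.   90.8] yaw 72.6 xax [ 0.006 -0.004 -1.   ] q [ 0.48  0.75 -0.69  1.75  0.61  0.87  0.78] w 18.1 F [ 0.1 -0.1 -0.6]
594.5,-310.4,80,92.4 {'x': 0.029, 'y': -0.5778, 'z': 0.1655, 'wx': -0.0549, 'wy': 0.001, 'wz': 0.0004}
594.5,-310.4,13.5,92.4 {'x': 0.1953, 'y': -0.5775, 'z': 0.1644, 'wx': -0.0549, 'wy': 0.001, 'wz': 0.0004}
  px [323. 184.] n 139 c [ 590.5 -255.2] size [19.5 50.7] ang 3.3 z 25.2 mean [ 590.7 -254.8]
  px [247. 228.] n 54 c [472.9 -58.8] size [18.4 23.1] ang 80.3 z 18.7 mean [472.1 -57.3]
```

Blank C lies at (590.5, −255.2), 3.3°, on its target cell.

servo_tool([
  {"x": 0.01,"y": -0.19,"z": 0.05,"wx": -0.02,"wy": 0,"wz": 0},
  {"x": 0.02,"y": -0.38,"z": 0.11,"wx": -0.04,"wy": 0,"wz": 0},
  {"x": 0.029,"y": -0.578,"z": 0.165,"wx": -0.055,"wy": 0.001,"wz": 0},
  {"x": 0.029,"y": -0.578,"z": 0.165,"wx": -0.055,"wy": 0.001,"wz": 0},
  {"x": 0.029,"y": -0.578,"z": 0.165,"wx": -0.055,"wy": 0.001,"wz": 0},
  {"x": 0.029,"y": -0.578,"z": 0.165,"wx": -0.055,"wy": 0.001,"wz": 0},
  {"x": 0.029,"y": -0.578,"z": 0.165,"wx": -0.055,"wy": 0.001,"wz": 0},
  {"x": 0.1,"y": -0.578,"z": 0.165,"wx": -0.055,"wy": 0.001,"wz": 0},
  {"x": 0.16,"y": -0.578,"z": 0.164,"wx": -0.055,"wy": 0.001,"wz": 0},
  {"x": 0.194,"y": -0.578,"z": 0.164,"wx": -0.055,"wy": 0.001,"wz": 0},
  {"x": 0.194,"y": -0.578,"z": 0.164,"wx": -0.055,"wy": 0.001,"wz": 0},
])

```text
clock: 36.92
position: [0.5932, -0.3101, -0.0246]
tool_rot: [-2.541, 1.567, -2.497]
force: [0.3, 0.3, 0.6]
grip_width: 0.0183
```

servo_tool([
  {"x": 0,"y": 0,"z": 0,"wx": 0,"wy": 0,"wz": 0},
  {"x": 0,"y": 0,"z": 0,"wx": 0,"wy": 0,"wz": 0},
  {"x": 0,"y": 0,"z": 0,"wx": 0,"wy": 0,"wz": 0},
  {"x": -0.08,"y": 0,"z": 0,"wx": 0,"wy": 0,"wz": 0},
  {"x": -0.2,"y": 0,"z": 0,"wx": 0,"wy": 0,"wz": 0},
  {"x": -0.2,"y": 0,"z": 0,"wx": 0,"wy": 0,"wz": 0},
], grip=-0.25)

```text
clock: 37.67
position: [0.5953, -0.3106, 0.0592]
tool_rot: [-1.232, 1.566, -1.189]
force: [-0.4, -0.7, -0.1]
grip_width: 0.0319
```

```bash
python3 - <<'E'
from comp import *
a,d=bot.grab_frame('top');P=cloud('top',d)
comps(P,.016,.03,(.43,.68,-.45,.12))
E
python3 go.py 541.4,-57.3,80,=6.8 541.4,-57.3,7,=6.8
```

```text
px [323. 184.] n 145 c [ 590.3 -255.1] size [19.4 50.8] ang 3.6 z 25.5 mean [ 589.9 -254.6]
  px [345. 188.] n 94 c [ 584.  -312.7] size [19.3 33.6] ang 0.1 z 25.4 mean [ 582.4 -312.6]
  px [248. 201.] n 134 c [541.4 -57.4] size [19.9 49.5] ang 97.0 z 19.4 mean [541.6 -56.8]
  px [253. 228.] n 129 c [471.1 -71.8] size [19.9 49.4] ang 80.8 z 19.6 mean [471.  -71.7]
t 37.73 p [ 594.2 -310.5   93.1] yaw 92.5 xax [-0.001 -0.004 -1.   ] q [ 0.85  0.86 -0.77  1.55  0.67  1.01  1.51] w 31.9 F [ 0.1 -0.3 -0.9]
541.4,-57.3,80,=6.8 {'x': 0.0304, 'y': 0.6382, 'z': -0.1046, 'wx': 0.238, 'wy': 0.0003, 'wz': 0.0006}
541.4,-57.3,7,=6.8 {'x': 0.2129, 'y': 0.6389, 'z': -0.1044, 'wx': 0.238, 'wy': 0.0003, 'wz': 0.0006}
```

servo_tool([
  {"x": 0.01,"y": 0.15,"z": -0.025,"wx": 0.029,"wy": 0,"wz": 0},
  {"x": 0.02,"y": 0.3,"z": -0.05,"wx": 0.058,"wy": 0,"wz": 0},
  {"x": 0.03,"y": 0.45,"z": -0.075,"wx": 0.087,"wy": 0,"wz": 0},
  {"x": 0.03,"y": 0.6,"z": -0.1,"wx": 0.116,"wy": 0,"wz": 0},
  {"x": 0.03,"y": 0.639,"z": -0.104,"wx": 0.145,"wy": 0,"wz": 0},
  {"x": 0.03,"y": 0.639,"z": -0.104,"wx": 0.174,"wy": 0,"wz": 0},
  {"x": 0.03,"y": 0.639,"z": -0.104,"wx": 0.203,"wy": 0,"wz": 0},
  {"x": 0.03,"y": 0.639,"z": -0.104,"wx": 0.238,"wy": 0,"wz": 0},
  {"x": 0.08,"y": 0.639,"z": -0.104,"wx": 0.238,"wy": 0,"wz": 0},
  {"x": 0.13,"y": 0.639,"z": -0.104,"wx": 0.238,"wy": 0,"wz": 0},
  {"x": 0.19,"y": 0.639,"z": -0.104,"wx": 0.238,"wy": 0,"wz": 0},
  {"x": 0.212,"y": 0.639,"z": -0.104,"wx": 0.238,"wy": 0,"wz": 0},
])

```text
clock: 39.22
position: [0.5404, -0.0572, -0.0303]
tool_rot: [-0.837, 1.566, -2.29]
force: [-0.6, 1.5, 0.7]
grip_width: 0.0319
```

servo_tool([
  {"x": 0,"y": 0,"z": 0,"wx": 0,"wy": 0,"wz": 0},
  {"x": 0,"y": 0,"z": 0,"wx": 0,"wy": 0,"wz": 0},
  {"x": 0,"y": 0,"z": 0,"wx": 0,"wy": 0,"wz": 0},
  {"x": 0,"y": 0,"z": 0,"wx": 0,"wy": 0,"wz": 0},
], grip=-1, squeeze=60)

```text
clock: 39.72
position: [0.5405, -0.0573, -0.03]
tool_rot: [-0.757, 1.566, -2.209]
force: [0.9, -1.2, 0.0]
grip_width: 0.0183
```

servo_tool([
  {"x": -0.1,"y": 0,"z": 0,"wx": 0,"wy": 0,"wz": 0},
  {"x": -0.2,"y": 0,"z": 0,"wx": 0,"wy": 0,"wz": 0},
  {"x": -0.2,"y": 0,"z": 0,"wx": 0,"wy": 0,"wz": 0},
])

```text
clock: 40.1
position: [0.5425, -0.0572, 0.0528]
tool_rot: [0.275, 1.566, -1.178]
force: [0.1, 0.1, -0.6]
grip_width: 0.0183
```

```bash
python3 go.py 514.1,-256.7,80,=92.4 514.1,-256.7,13.5,=92.4;  python3 - <<'E'
from comp import *
a,d=bot.grab_frame('top');P=cloud('top',d)
comps(P,.016,.03,(.43,.68,-.45,.12))
E
```

```text
t 40.1 p [542.5 -57.2  88.8] yaw 6.8 xax [ 0.002 -0.004 -1.   ] q [ 0.3   0.62 -0.43  1.91  0.39  0.69 -0.24] w 18.3 F [ 0.1  0.1 -0.6]
514.1,-256.7,80,=92.4 {'x': 0.0239, 'y': -0.1292, 'z': 0.4868, 'wx': -0.2379, 'wy': 0.0007, 'wz': 0.0004}
514.1,-256.7,13.5,=92.4 {'x': 0.1901, 'y': -0.1294, 'z': 0.4861, 'wx': -0.2379, 'wy': 0.0007, 'wz': 0.0004}
  px [323. 184.] n 145 c [ 590.7 -254.7] size [20.5 51.7] ang 3.6 z 25.4 mean [ 590.3 -254.6]
  px [344. 184.] n 143 c [ 592.4 -312.3] size [19.8 49.7] ang 179.8 z 25.8 mean [ 591.6 -312.2]
```

servo_tool([
  {"x": 0.01,"y": -0.03,"z": 0.12,"wx": -0.029,"wy": 0,"wz": 0},
  {"x": 0.02,"y": -0.06,"z": 0.24,"wx": -0.058,"wy": 0,"wz": 0},
  {"x": 0.024,"y": -0.09,"z": 0.36,"wx": -0.087,"wy": 0,"wz": 0},
  {"x": 0.024,"y": -0.129,"z": 0.487,"wx": -0.116,"wy": 0,"wz": 0},
  {"x": 0.024,"y": -0.129,"z": 0.487,"wx": -0.145,"wy": 0,"wz": 0},
  {"x": 0.024,"y": -0.129,"z": 0.487,"wx": -0.174,"wy": 0,"wz": 0},
  {"x": 0.024,"y": -0.129,"z": 0.487,"wx": -0.203,"wy": 0,"wz": 0},
  {"x": 0.024,"y": -0.129,"z": 0.487,"wx": -0.238,"wy": 0,"wz": 0},
  {"x": 0.07,"y": -0.129,"z": 0.487,"wx": -0.238,"wy": 0.001,"wz": 0},
  {"x": 0.12,"y": -0.129,"z": 0.486,"wx": -0.238,"wy": 0.001,"wz": 0},
  {"x": 0.165,"y": -0.129,"z": 0.486,"wx": -0.238,"wy": 0.001,"wz": 0},
  {"x": 0.19,"y": -0.129,"z": 0.486,"wx": -0.238,"wy": 0.001,"wz": 0},
])

```text
clock: 41.65
position: [0.5127, -0.2562, -0.0254]
tool_rot: [3.089, 1.565, 3.131]
force: [0.3, 1.6, 6.4]
grip_width: 0.0185
```

servo_tool([
  {"x": 0,"y": 0,"z": 0,"wx": 0,"wy": 0,"wz": 0},
  {"x": 0,"y": 0,"z": 0,"wx": 0,"wy": 0,"wz": 0},
  {"x": 0,"y": 0,"z": 0,"wx": 0,"wy": 0,"wz": 0},
  {"x": -0.08,"y": 0,"z": 0,"wx": 0,"wy": 0,"wz": 0},
  {"x": -0.2,"y": 0,"z": 0,"wx": 0,"wy": 0,"wz": 0},
  {"x": -0.2,"y": 0,"z": 0,"wx": 0,"wy": 0,"wz": 0},
], grip=-0.25)

```text
clock: 42.4
position: [0.5149, -0.2569, 0.0579]
tool_rot: [-2.233, 1.568, -2.191]
force: [0.2, 0.2, -0.3]
grip_width: 0.0324
```

```bash
python3 - <<'E'
from comp import *
a,d=bot.grab_frame('top');P=cloud('top',d)
comps(P,.016,.03,(.43,.68,-.45,.12))
E
python3 go.py 471.1,-71.8,80,=-9.1 471.1,-71.8,7,=-9.1
```

```text
px [253. 228.] n 138 c [471.3 -71.6] size [20.1 50. ] ang 81.8 z 19.5 mean [470.8 -71.6]
t 42.45 p [ 513.9 -256.9   92.1] yaw 92.4 xax [-0.004 -0.002 -1.   ] q [ 0.9   0.75 -0.8   1.81  0.69  0.89  1.39] w 32.4 F [ 0.3 -0.4 -1.5]
471.1,-71.8,80,=-9.1 {'x': 0.03, 'y': 0.4667, 'z': -0.0876, 'wx': 0.2819, 'wy': -0.0002, 'wz': 0.0007}
471.1,-71.8,7,=-9.1 {'x': 0.2125, 'y': 0.467, 'z': -0.0869, 'wx': 0.2819, 'wy': -0.0002, 'wz': 0.0007}
```

servo_tool([
  {"x": 0,"y": 0.12,"z": -0.02,"wx": 0.029,"wy": 0,"wz": 0},
  {"x": 0,"y": 0.24,"z": -0.04,"wx": 0.058,"wy": 0,"wz": 0},
  {"x": 0,"y": 0.36,"z": -0.06,"wx": 0.087,"wy": 0,"wz": 0},
  {"x": 0,"y": 0.467,"z": -0.087,"wx": 0.116,"wy": 0,"wz": 0},
  {"x": 0.02,"y": 0.467,"z": -0.087,"wx": 0.145,"wy": 0,"wz": 0},
  {"x": 0.03,"y": 0.467,"z": -0.087,"wx": 0.174,"wy": 0,"wz": 0},
  {"x": 0.03,"y": 0.467,"z": -0.087,"wx": 0.203,"wy": 0,"wz": 0},
  {"x": 0.03,"y": 0.467,"z": -0.087,"wx": 0.232,"wy": 0,"wz": 0},
  {"x": 0.03,"y": 0.467,"z": -0.087,"wx": 0.261,"wy": 0,"wz": 0},
  {"x": 0.03,"y": 0.467,"z": -0.087,"wx": 0.282,"wy": 0,"wz": 0},
  {"x": 0.03,"y": 0.467,"z": -0.087,"wx": 0.282,"wy": 0,"wz": 0},
])

```text
clock: 43.82
position: [0.471, -0.0717, 0.0436]
tool_rot: [-1.007, 1.566, -2.737]
force: [-0.2, 0.2, -0.4]
grip_width: 0.0322
```

```bash
python3 go.py 471.2,-71.7,7,=-9; python3 - <<'E'
from comp import *
a,d=bot.grab_frame('top');P=cloud('top',d)
comps(P,.016,.03,(.43,.68,-.45,.12))
b,e=bot.grab_frame('scene');P=cloud('scene',e)
comps(P,.016,.024,(.43,.52,-.12,0),15)
E
```

```text
t 43.83 p [471.  -71.7  79.6] yaw -9.1 xax [-0.005 -0.002 -1.   ] q [ 0.31  0.55 -0.37  2.08  0.36  0.57 -0.47] w 32.2 F [-0.2  0.2 -0.4]
471.2,-71.7,7,=-9 {'x': 0.1815, 'y': 0.0013, 'z': -0.0004, 'wx': -0.0002, 'wy': 0.0004, 'wz': 0.0007}
  px [323. 184.] n 141 c [ 590.3 -254.8] size [19.7 51.1] ang 3.3 z 25.1 mean [ 590.5 -254.8]
  px [344. 184.] n 142 c [ 591.9 -312.9] size [20.6 49.4] ang 3.2 z 25.3 mean [ 591.9 -312.2]
  px [324. 215.] n 143 c [ 509.7 -259.2] size [20.1 50.3] ang 3.4 z 25.2 mean [ 508.2 -259. ]
  px [317. 228.] n 47 c [476.4 -72.8] size [17.  43.2] ang 81.6 z 17.8 mean [476.4 -74.9]
```

servo_tool([
  {"x": 0.08,"y": 0.001,"z": 0,"wx": 0,"wy": 0,"wz": 0},
  {"x": 0.15,"y": 0.001,"z": 0,"wx": 0,"wy": 0,"wz": 0},
  {"x": 0.181,"y": 0.001,"z": 0,"wx": 0,"wy": 0,"wz": 0},
  {"x": 0.181,"y": 0.001,"z": 0,"wx": 0,"wy": 0,"wz": 0},
])

```text
clock: 44.42
position: [0.4708, -0.0717, -0.0291]
tool_rot: [-1.159, 1.565, -2.885]
force: [0.0, -0.4, 0.1]
grip_width: 0.0323
```

servo_tool([
  {"x": 0,"y": 0,"z": 0,"wx": 0,"wy": 0,"wz": 0},
  {"x": 0,"y": 0,"z": 0,"wx": 0,"wy": 0,"wz": 0},
  {"x": 0,"y": 0,"z": 0,"wx": 0,"wy": 0,"wz": 0},
  {"x": 0,"y": 0,"z": 0,"wx": 0,"wy": 0,"wz": 0},
], grip=-1, squeeze=60)

```text
clock: 44.92
position: [0.4713, -0.0718, -0.0281]
tool_rot: [-1.034, 1.566, -2.76]
force: [-1.5, 0.1, 8.1]
grip_width: 0.0179
```

servo_tool([
  {"x": -0.1,"y": 0,"z": 0,"wx": 0,"wy": 0,"wz": 0},
  {"x": -0.2,"y": 0,"z": 0,"wx": 0,"wy": 0,"wz": 0},
  {"x": -0.2,"y": 0,"z": 0,"wx": 0,"wy": 0,"wz": 0},
])

```text
clock: 45.3
position: [0.4735, -0.0721, 0.0549]
tool_rot: [0.524, 1.568, -1.202]
force: [-0.5, -0.4, -0.6]
grip_width: 0.0181
```

```bash
python3 go.py 517.5,-312.5,80,=-87.6 517.5,-312.5,13.5,=-87.6
```

```text
t 45.3 p [473.5 -72.1  90.9] yaw -8.9 xax [ 0.001 -0.002 -1.   ] q [ 0.32  0.53 -0.39  2.08  0.35  0.59 -0.47] w 18.1 F [-0.5 -0.4 -0.6]
517.5,-312.5,80,=-87.6 {'x': 0.0288, 'y': 0.2016, 'z': 0.5766, 'wx': 0.2186, 'wy': 0.0002, 'wz': -0.0004}
517.5,-312.5,13.5,=-87.6 {'x': 0.195, 'y': 0.2014, 'z': 0.5763, 'wx': 0.2186, 'wy': 0.0002, 'wz': -0.0004}
```

servo_tool([
  {"x": 0,"y": 0.05,"z": 0.14,"wx": 0.029,"wy": 0,"wz": 0},
  {"x": 0.01,"y": 0.1,"z": 0.28,"wx": 0.058,"wy": 0,"wz": 0},
  {"x": 0.02,"y": 0.15,"z": 0.42,"wx": 0.087,"wy": 0,"wz": 0},
  {"x": 0.028,"y": 0.2,"z": 0.56,"wx": 0.116,"wy": 0,"wz": 0},
  {"x": 0.028,"y": 0.2015,"z": 0.576,"wx": 0.145,"wy": 0,"wz": 0},
  {"x": 0.028,"y": 0.2015,"z": 0.576,"wx": 0.174,"wy": 0,"wz": 0},
  {"x": 0.028,"y": 0.2015,"z": 0.576,"wx": 0.203,"wy": 0,"wz": 0},
  {"x": 0.028,"y": 0.2015,"z": 0.576,"wx": 0.2185,"wy": 0,"wz": 0},
  {"x": 0.08,"y": 0.2015,"z": 0.576,"wx": 0.2185,"wy": 0,"wz": 0},
  {"x": 0.14,"y": 0.2015,"z": 0.576,"wx": 0.2185,"wy": 0,"wz": 0},
  {"x": 0.18,"y": 0.2015,"z": 0.576,"wx": 0.2185,"wy": 0,"wz": 0},
  {"x": 0.194,"y": 0.2015,"z": 0.576,"wx": 0.2185,"wy": 0,"wz": 0},
])

```text
clock: 46.8
position: [0.5169, -0.3121, -0.0225]
tool_rot: [1.173, 1.569, -1.926]
force: [-22.6, 14.9, 81.5]
grip_width: 0.0181
```

servo_tool([
  {"x": 0,"y": 0,"z": 0,"wx": 0,"wy": 0,"wz": 0},
  {"x": 0,"y": 0,"z": 0,"wx": 0,"wy": 0,"wz": 0},
  {"x": 0,"y": 0,"z": 0,"wx": 0,"wy": 0,"wz": 0},
  {"x": -0.08,"y": 0,"z": 0,"wx": 0,"wy": 0,"wz": 0},
  {"x": -0.2,"y": 0,"z": 0,"wx": 0,"wy": 0,"wz": 0},
  {"x": -0.35,"y": 0,"z": 0,"wx": 0,"wy": 0,"wz": 0},
  {"x": -0.35,"y": 0,"z": 0,"wx": 0,"wy": 0,"wz": 0},
], grip=-0.25)

```text
clock: 47.68
position: [0.5192, -0.3132, 0.1222]
tool_rot: [2.377, 1.563, -0.722]
force: [0.4, 0.7, -0.6]
grip_width: 0.0321
```

```bash
python3 go.py 430,-480,200,=-60
```

```text
t 47.67 p [ 519.2 -313.2  158.2] yaw -87.6 xax [ 0.006 -0.005 -1.   ] q [ 0.46  0.57 -0.02  1.72  0.02  0.84 -1.1 ] w 32.1 F [ 0.4  0.7 -0.6]
430,-480,200,=-60 {'x': -0.1036, 'y': 0.4077, 'z': 0.2398, 'wx': -0.0766, 'wy': -0.0007, 'wz': -0.0011}
```

servo_tool([
  {"x": -0.1,"y": 0.13,"z": 0.08,"wx": -0.025,"wy": 0,"wz": 0},
  {"x": -0.104,"y": 0.26,"z": 0.16,"wx": -0.05,"wy": 0,"wz": 0},
  {"x": -0.104,"y": 0.408,"z": 0.24,"wx": -0.076,"wy": 0,"wz": 0},
  {"x": -0.104,"y": 0.408,"z": 0.24,"wx": -0.076,"wy": 0,"wz": 0},
  {"x": -0.104,"y": 0.408,"z": 0.24,"wx": -0.076,"wy": 0,"wz": 0},
  {"x": -0.104,"y": 0.408,"z": 0.24,"wx": -0.076,"wy": 0,"wz": 0},
])

```text
clock: 48.42
position: [0.4312, -0.4783, 0.1639]
tool_rot: [2.019, 1.563, -0.601]
force: [-0.3, 0.4, 0.1]
grip_width: 0.0321
```

```bash
python3 - <<'E'
from comp import *
a,d=bot.grab_frame('top');P=cloud('top',d)
comps(P,.013,.045,(.4,.68,-.45,.1))
save('t8.png',a)
E
```

```text
px [217. 157.] n 211 c [657.1  32.1] size [ 27.2 131.7] ang 98.3 z 36.4 mean [656.7  25.4]
  px [323. 184.] n 155 c [ 590.1 -254.9] size [20.5 50.4] ang 3.6 z 25.4 mean [ 589.7 -254.3]
  px [344. 184.] n 156 c [ 591.5 -312.1] size [21. 50.] ang 179.9 z 25.2 mean [ 591.5 -312. ]
  px [345. 212.] n 162 c [ 518.8 -314.1] size [21.  50.6] ang 2.1 z 25.5 mean [ 518.  -313.5]
  px [324. 215.] n 156 c [ 509.7 -259.2] size [20.4 50.6] ang 3.2 z 25.2 mean [ 509.  -258.7]
  px [294. 252.] n 122 c [ 410.1 -179.3] size [18.6 44.4] ang 86.9 z 29.7 mean [ 409.5 -179. ]
```

View pics/t8.png

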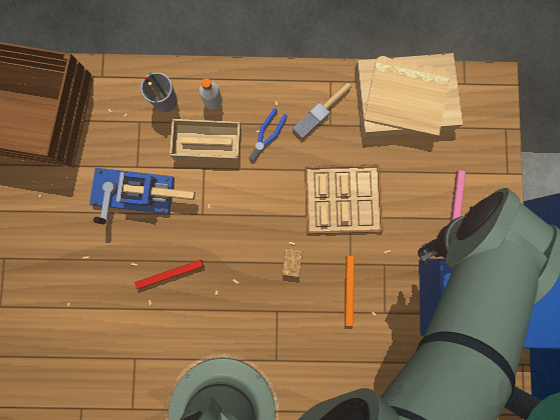

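```bash
python3 - <<'E'
from comp import *
a,d=bot.grab_frame('top');P=cloud('top',d)
comps(P,.055,.067,(.5,.62,.05,.2),15);comps(P,.067,.09,(.4,.52,.28,.42),10);print('stub');comps(P,.018,.034,(.66,.75,-.02,.14),60)
print(bot.observe()['force'],bot.observe()['clock'])
bot.job_done()
E
```

```text
px [172. 193.] n 341 c [555.9 134.4] size [ 20.7 110.8] ang 84.5 z 61.2 mean [555.3 133.8]
  px [ 97. 220.] n 43 c [482.6 314. ] size [13.  14.3] ang 92.6 z 81.9 mean [482.4 312.9]
stub
  px [213. 124.] n 75 c [748.   39.8] size [  2.2 117.2] ang 88.8 z 25.9 mean [748.3  40.2]
  px [206. 141.] n 389 c [703.3  58.4] size [ 22.2 135.2] ang 87.8 z 25.0 mean [703.1  57.9]
[-0.27349607 -0.38170568 -0.09944204] 48.525
the job is handed in; nothing more can be done
```

The changeover is done and the job was handed in at 48.5 s. No verdict came back, so this rests on my own checks.

**What I did**
- Swung the lever open.
- Put the spent stub in the offcut box.
- Fed the long bar in until it met the stop, at about 14 N, and swung the lever closed on it.
- Laid all four blanks I could see in outlines of their own on the tray.

**Last checks**
- **Bar:** it points along the feed at 84.5°. Its rear end is about 108 mm out from the mouth, which is where it should be when fully home.
- **Lever:** the handle is back at its closed position.
- **Stub:** it lies flat in the middle of the box.
- **Blanks:** all four lie flat, within about 5 mm and 3° of their outline centres. One is 4.5 mm off along its length; the limit is 10 mm.
- **Bystanders:** the pliers and sanding block look unmoved in the final picture.

**What went wrong or disagreed**
- **Height offset:** the reported tool position is about 36 mm lower than the fingertips seen by the camera. My first grasp at the lever closed on nothing because of it. I corrected for the offset from then on.
- **Force spike:** the wrist read about 82 N while I lowered the last blank onto the tray. That is under the 120 N wrist limit, and the blank ended up flat and in place. I did not find the cause, and I can't rule out that it counts against the 40 N contact limit.

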